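# Stopper the wide-necked flask

## Task

Close the wide-necked flask with the wooden stopper: draw the stopper out of its rest by the cork plug, lay it down on the clear table, take it again by its square head, and set the plug upright and fully home in the flask's neck, so that the head sits flat on the rim. Keep both flasks standing where they are, leave the other things on the table alone, and let go at the end.

Things in the scene. Friction and masses are not known exactly. Their poses are not given: they have to be found in the camera images.
- stopper: Loose stopper, about 60 g: pale wooden square head 38 x 38 mm, 40 mm long along the axis, and a tapered round cork plug 36 mm long, 29 mm across at the head, 22 mm at the tip. Origin: centre of the head's underside, where the plug begins; z along the axis through the head (head 0 to +40 mm, plug 0 to -36 mm). Starts lying level in the rest, origin 33 mm up, the plug sticking out.
- stopper_tip (a point): Centre of the small end of the stopper's plug, 36 mm from the stopper's origin. Its centre of mass is inside the head, so laid on the table it lies steadily on a side face of the head: axis level, 19 mm up, plug clear of the table.
- rest: Dark wooden block fixed to the table, 62 x 71 mm, 50 mm high: the stopper's rest. A pocket 43 mm wide, floor 14 mm up, open at the top and at its -x end, with walls almost to the top of the stopper's head, so the head cannot be gripped there. Origin: on the table under the pocket; z up; the plug sticks out towards its -x.
- wide_flask: Loose white ceramic flask, about 0.7 kg, 120 mm high, body 80 mm across up to 50 mm high, with a wide straight neck 42 mm across (45 mm at the lip) and a round bore of 32 mm diameter, 42 mm deep. This is the one to close. Origin: centre of its underside, z up.
- wide_flask_mouth (a point): Centre of the wide flask's mouth, level with the top of the rim, 120 mm above its underside; z up along the bore.
- narrow_flask: A second loose white ceramic flask of the same body and height, but with a thin neck 27 mm across and a bore of 17 mm, too small for the stopper. Not to be used or moved. The two flasks may stand either way round. Origin: centre of its underside, z up.
- wax_cake: Bystander: yellow beeswax cake, 38 x 52 x 20 mm. Origin: centre of its underside. Between it, the flasks and the rest the front middle of the table (x 0.38 to 0.53 m, y -0.12 to +0.10 m) is always clear.
- spool: Bystander: cream thread spool, 34 mm across, 38 mm high, behind the flasks. Origin: centre of its underside.
- round_weight: Bystander: round brass-coloured weight with a knob, 45 mm across, 36 mm high, at the back. Origin: centre of its underside.
- small_awl: Bystander: awl with a wooden handle, 130 mm long, 24 mm thick, lying at the front right. Origin: middle of its length, at its underside.
Things that resemble listed ones, but are neither listed nor needed, are in the scene too. There is more than one size of the rest; the one meant has the size given above.

How it is judged:
By the outcome, as a careful person would: the job done as asked, in the order asked, and still so for the second after the job is handed in, with the robot touching nothing.
It also fails if it takes over 69 s, if anything falls off the work surface, if the arm or the gripper's body presses on something with over 40 N, if the wrist force passes 120 N, or if a joint passes its speed limit or range.

## Robot

A 6-joint arm with a two-finger parallel gripper is mounted at the origin on a cart in front of the work surface, level with it; the furniture and walls round the work are solid. World frame = base frame: x ahead of the robot, y to its left, z up, the work surface at z = 0. Lengths are in m, angles in rad, forces in N, time in s.
With the tool pointing down it reaches from about 0.25 to 0.775 m from the base axis. Payload 4 kg.
Tool frame: the origin (TCP) lies where the fingers leave the gripper's body, on its centre line; the fingertips stand 97 mm ahead of it and the grasp point (between the pads) lies 78 mm ahead of it (ctrl.tcp_to_tips is the distance from the TCP to the fingertips, in m); z points along the fingers, x is the direction in which the jaws open and shut, and the axes are right-handed (so a half turn about z gives the same grasp; the last joint's range is limited). The gripper opens to 94 mm and grips with 3 to 60 N. Pads are 16 mm wide; open, the fingers measure 119 mm over their backs; the gripper's body (75 mm by 177 mm) begins 78 mm behind the grasp point.
Start: joints at [1.245, 0.087, 1.371, -0, 1.684, -0.103], TCP at [0.122, 0.536, 0.303] pointing down, gripper open.
Joint ranges: [-3.1, 3.1], [-0.76, 2.03], [0.27, 2.55], [-1.08, 4.22], [0.17, 2.65], [-2.57, 2.57]. Speed limits (rad/s): [2.79, 2.79, 3.14, 3.14, 3.14, 3.14].

## Interface

Orientations are given as a 3x3 rotation matrix whose columns are the frame's x, y, z axes.
In Python, from bench import readout, vision, close_job, ctrl gives the robot as it stands.
- The arm moves only by the shell command python3 -m inch 'ROWS'. ROWS is JSON, a list of rows, each a list of 5 numbers: the finger opening in cm, from 0 to 9.4, then the shift along the tool's x, y, z in cm, then the turn about the tool's z in rad. In form: [[jaw, x, y, z, roll], ...]. A call has exactly 10 rows; each row is the pose to reach, as a shift and turn from the pose commanded when the call began, along the tool's axes at that moment; what a row does not reach only later rows make up. A row lasts 1/10 s, in which the tool goes at most 50 mm and 8.59 degrees, less where a joint would pass 70% of its speed; a pose out of reach is approached as far as the arm can. A call with a gripper value outside its range is refused whole. The fingers move at their own pace and stop on an object; the grip force is fixed at half the most. Time passes only in rows, so rows that repeat a pose let the fingers close, or fill a call up. It gives the time, the measured TCP pose, the force and the opening at its end, in the units of the state.
- readout.read_state(): the state, without advancing time (a new reading comes with each control period).
- vision.read_camera(name): name is "side" or "top"; returns a dict with "img" (480x640x3 uint8, red, green, blue), "fov_y" (degrees; the focal length in pixels is half the picture's height over the tangent of half this angle, whatever the lens; pixels are square), "cx", "cy" (the principal point, pixels), "view" (4x4, takes a point from world to camera coordinates). Camera axes: x right, y down, z forward; pixel columns grow to the right and rows downward; lengths in m; the calibration is good to about 2 mm. A picture is of the moment at which its call begins. There is no depth.
- close_job(): hands the job in, once; it reports no verdict.
The state is a dict: "clock": time; "qpos": joint angles; "joint_velocities": joint speeds; "joint_torque": joint torques, N m; "eef_pos": TCP position; "eef_rot": TCP orientation; "ft_force": force on the tool from outside, world axes, zero at the start; "torque": the same for the moment, N m; "opening": finger opening in m.
Only numpy, scipy, OpenCV 4.12 (cv2) and the standard library are available. Lean on these libraries where they do the work, as an engineer would, in place of code of your own. Each camera call takes 0.05 s, during which the arm holds its last target.

## Working session

There is one attempt and no reset: what is moved stays moved. The work goes in short steps, Python scripts to look and compute and a shell command to move; the robot and the scene stay as the last step left them, time stands still between calls to the robot, and variables do not carry over. Pictures are saved under pics/ and viewed, and the job is handed in when it is done.

```bash
ls; mkdir -p pics
python3 - <<'E'
from bench import readout, vision, ctrl
import cv2,json
s=readout.read_state()
for k,v in s.items(): print(k,v)
print(ctrl.tcp_to_tips)
for n in("top","side"):
    c=vision.read_camera(n); cv2.imwrite(f"pics/{n}0.png",c["img"][:,:,::-1]); print(n,c["fov_y"],c["cx"],c["cy"],c["view"], [k for k in c])
E
```

```text
pics
clock 0.0
qpos [ 1.24490281e+00  8.79404445e-02  1.37223488e+00  8.83837849e-06
  1.68363464e+00 -1.03127592e-01]
joint_velocities [-0.001042    0.00135323 -0.00159415  0.00176908 -0.00053296  0.00030838]
joint_torque [-5.03090416e-05 -3.40176845e+01 -3.02432263e+01  7.18780607e-02
  3.28722631e-02 -1.97689506e-04]
eef_pos [0.12141699 0.53607853 0.30152175]
eef_rot [[ 2.20926293e-01  9.75290242e-01 -7.18204791e-04]
 [ 9.75288015e-01 -2.20927334e-01 -2.09779356e-03]
 [-2.20462866e-03 -2.36998771e-04 -9.99997542e-01]]
ft_force [-0.87505558 -0.02932033 -0.78342628]
torque [ 0.03299378 -0.02472087  0.04874443]
opening 0.09384646310108617
0.0972
top 47.55879287033419 322.8838422199138 245.3843040203689 [[ 3.38436157e-04 -9.99911633e-01 -1.32895447e-02  1.00936722e-01]
 [-9.83165477e-01  2.09551768e-03 -1.82705375e-01  5.93711059e-01]
 [ 1.82717078e-01  1.31276557e-02 -9.83077888e-01  1.23338038e+00]
 [ 0.00000000e+00  0.00000000e+00  0.00000000e+00  1.00000000e+00]] ['img', 'fov_y', 'cx', 'cy', 'view']
side 52.777883443485806 324.97369896658034 244.40107529200608 [[-0.98180716 -0.18964731 -0.0094126   0.60048174]
 [-0.09532905  0.53517838 -0.83934288  0.10709658]
 [ 0.16421654 -0.82317556 -0.54352086  1.17641114]
 [ 0.          0.          0.          1.        ]] ['img', 'fov_y', 'cx', 'cy', 'view']
```

View pics/top0.png

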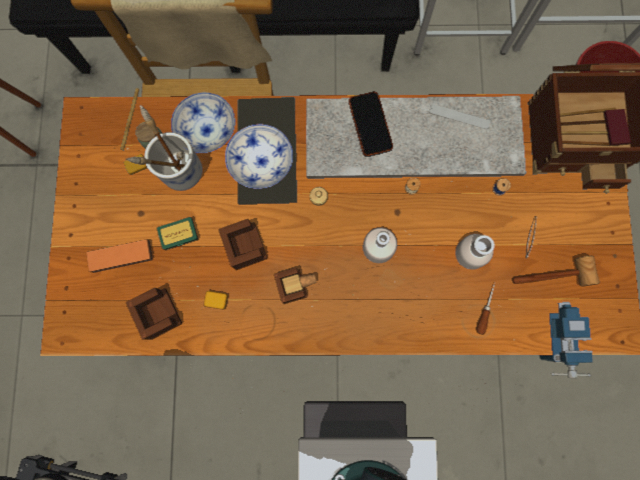

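View pics/side0.png

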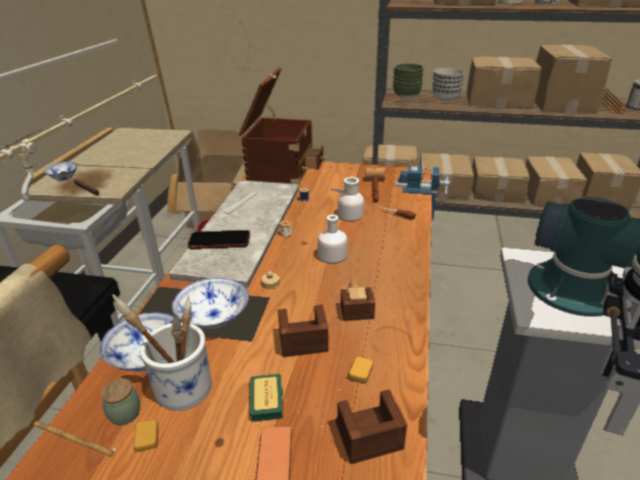

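The top view shows the stopper in its rest at about (290,284), with the plug pointing right to about (316,278). The wide flask has its mouth near (484,244) and the narrow flask near (381,238). Next I zoom in and measure.

```bash
cat > h.py <<'E'
import numpy as np, cv2
from bench import readout, vision
def cam(n):
    c=vision.read_camera(n); c["f"]=240/np.tan(np.radians(c["fov_y"]/2)); c["V"]=np.array(c["view"]); return c
def plane(c,u,v,z):
    R=c["V"][:3,:3];t=c["V"][:3,3]; o=-R.T@t
    d=R.T@np.array([(u-c["cx"])/c["f"],(v-c["cy"])/c["f"],1.]); return o+d*(z-o[2])/d[2]
def ray(c,u,v):
    R=c["V"][:3,:3];t=c["V"][:3,3]; d=R.T@np.array([(u-c["cx"])/c["f"],(v-c["cy"])/c["f"],1.]); return -R.T@t,d/np.linalg.norm(d)
def proj(c,p):
    q=c["V"][:3,:3]@np.asarray(p)+c["V"][:3,3]; return np.array([q[0]/q[2]*c["f"]+c["cx"],q[1]/q[2]*c["f"]+c["cy"]])
def crop(c,u,v,w,h,s,fn):
    im=c["img"][v:v+h,u:u+w,::-1]; cv2.imwrite(fn,cv2.resize(im,None,fx=s,fy=s,interpolation=cv2.INTER_CUBIC))
E
python3 - <<'E'
from h import *
t=cam("top"); s=cam("side")
np.savez("t0.npz",**{k:t[k] for k in("img","f","cx","cy","V")});np.savez("s0.npz",**{k:s[k] for k in("img","f","cx","cy","V")})
def im(c,u,v,w,h,sc): return cv2.resize(c["img"][v:v+h,u:u+w,::-1],(int(w*sc),int(h*sc)),interpolation=cv2.INTER_CUBIC)
a=im(t,265,255,65,50,6);b=im(t,445,220,65,50,6);c=im(s,330,275,65,50,6);d=im(s,315,165,65,50,6)
cv2.imwrite("pics/z0.png",np.vstack([np.hstack([a,b]),np.hstack([c,d])]))
E
```

```text
(no output)
```

View pics/z0.png

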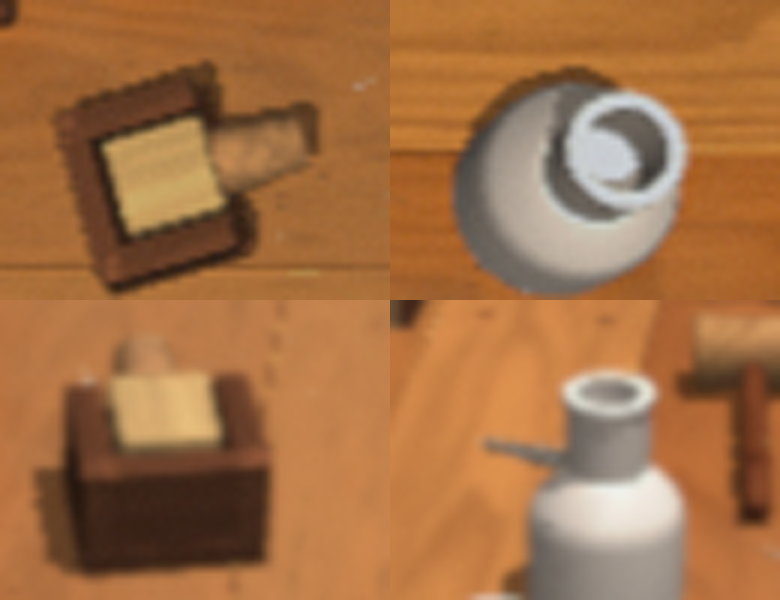

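The zoom shows the pale head's top face in the rest, the plug pointing right and slightly up, and the bright ring of the wide neck's lip.

Run:
```python
from h import *
def ld(n): 
    d=np.load(n); return {k:d[k] for k in d}
t=ld("t0.npz");s=ld("s0.npz")
# head top corners in top view
def c2p(c,x,y,u0,v0,z): return plane(c,u0+(x+.5)/6-.5,v0+(y+.5)/6-.5,z)
P=[c2p(t,x,y,265,255,.052) for x,y in[(103,147),(200,117),(222,205),(125,238)]]
for p in P: print(p[:2])
m=np.mean(P,0);print("head centre",m, [np.linalg.norm(P[i]-P[(i+1)%4]) for i in range(4)])
for a,b in((0,1),(3,2)):
    d=P[b]-P[a];print("axis ang plugdir",np.degrees(np.arctan2(d[1],d[0])))
# auto
def mask(c,u,v,w,h,f):
    im=cv2.resize(c["img"][v:v+h,u:u+w],None,fx=6,fy=6,interpolation=cv2.INTER_CUBIC); hsv=cv2.cvtColor(im,cv2.COLOR_RGB2HSV); return f(hsv).astype(np.uint8)*255,hsv
mk,hsv=mask(t,265,255,65,50,lambda q:(q[...,2]>175)&(q[...,0]>15)&(q[...,0]<30)&(q[...,1]<160))
print(hsv[180,160],hsv[150,260],hsv[30,200],hsv[200,300])
cs,_=cv2.findContours(mk,0,2);k=max(cs,key=cv2.contourArea);r=cv2.minAreaRect(k);print(r)
B=[c2p(t,*q,265,255,.052) for q in cv2.boxPoints(r)]
for b in B: print(b[:2])
print("auto c",np.mean(B,0))
# tip & base of plug from manual, axis height .033
for q in[(218,158),(307,133)]: print("plug",c2p(t,*q,265,255,.033)[:2])
# lips
print(cv2.cvtColor(t["img"],cv2.COLOR_RGB2HSV)[238:254,484,2])
for n,c,u,v,guess,thr in(("t",t,445,220,(237,150),0),("s",s,315,165,(220,93),0)):
    im=cv2.resize(c["img"][v:v+50,u:u+65],None,fx=6,fy=6,interpolation=cv2.INTER_CUBIC)
    for thr in(195,205,215):
        g=(im.min(2)>thr).astype(np.uint8)*255
        cs,_=cv2.findContours(g,cv2.RETR_CCOMP,2)
        for k in cs:
            if cv2.contourArea(k)>500 and len(k)>5:
                e=cv2.fitEllipse(k)
                if np.hypot(e[0][0]-guess[0],e[0][1]-guess[1])<40: print(n,thr,e,c2p(c,*e[0],u,v,.12)[:3])
```

```text
[0.5141612  0.19701001]
[0.52593173 0.15913077]
[0.4913648 0.1502471]
[0.47852922 0.18793261]
head centre [0.50249674 0.17358012 0.052     ] [np.float64(0.039665879183233936), np.float64(0.03569021681223879), np.float64(0.039811424919391804), np.float64(0.036770059737274284)]
axis ang plugdir -72.73798983961137
axis ang plugdir -71.19129398990913
[ 18 133 199] [ 14 145 181] [ 14 181 165] [ 14 168 159]
((162.84762573242188, 174.88290405273438), (89.39691925048828, 95.21123504638672), 73.92642211914062)
[0.51490312 0.19634378]
[0.52524274 0.16060807]
[0.49150067 0.15065072]
[0.48124908 0.18622189]
auto c [0.5032239  0.17345612 0.052     ]
plug [0.5120449  0.15297332]
plug [0.52197822 0.11768357]
[111 106 107 106 112 143 183 208 213 215 205 170 151 158 207 206]
t 195 ((236.60658264160156, 149.81423950195312), (103.56200408935547, 110.32743072509766), 134.24285888671875) [ 0.58291375 -0.2609514   0.12      ]
t 195 ((240.2446746826172, 148.9931182861328), (90.67791748046875, 93.06429290771484), 161.68479919433594) [ 0.58322229 -0.26231927  0.12      ]
```

Run:
```python
from h import *
def ld(n): 
    d=np.load(n); return {k:d[k] for k in d}
t=ld("t0.npz");s=ld("s0.npz")
print("lip side proj",proj(s,[.583,-.2615,.12]),"lip top",proj(t,[.583,-.2615,.12]))
o=np.array([.5086,.1542]);d=np.array([.279,-.960])
print("tip proj top/side",proj(t,[*(o+.036*d),.033]),proj(s,[*(o+.036*d),.033]))
print("head top side corners",[proj(s,[*(o-.02*d+a*d+b*np.array([.96,.279])),.052]).round(1) for a in(-.02,.02) for b in(-.019,.019)])
def c2p(c,x,y,u0,v0,z): return plane(c,u0+(x+.5)/6-.5,v0+(y+.5)/6-.5,z)
e=np.array([.96,.279])
for q in[(58,112),(205,66),(255,238),(108,290)]:
    p=c2p(t,*q,265,255,.05)[:2]; print("rest corner",p,"along d",(p-o)@d,"along e",(p-o)@e)
print("narrow mouth",plane(t,383,237,.12),"wax",plane(t,215,299,.02),"bigrest near corner",plane(t,267,257,.06),plane(t,264,258,0))
```

```text
lip side proj [351.01020452 180.06760066] lip top [484.26185233 244.51395809]
tip proj top/side [314.92494863 278.14219407] [353.81209103 284.10004749]
head top side corners [array([367.4, 297.6]), array([350.4, 298.7]), array([364.5, 286.6]), array([348. , 287.6])]
rest corner [0.5282526  0.21507788] along d -0.052959692765979643 along e 0.03585142098033514
rest corner [0.54640938 0.15745705] along d 0.007422045138693199 along e 0.03720572428010845
rest corner [0.47867192 0.13738862] along d 0.007788990168970426 along e -0.03342133615706804
rest corner [0.45849907 0.19445154] along d -0.05261963695395566 along e -0.03686670833345343
narrow mouth [ 0.60067559 -0.0356265   0.12      ] wax [0.47033211 0.3592151  0.02      ] bigrest near corner [0.56544046 0.23175498 0.06      ] [0.57280383 0.24615275 0.        ]
```

Both views agree: the stopper's origin is near (0.509, 0.154), the plug direction is about -73.8°, and the wide mouth is at (0.583, -0.2615). Now I move above the plug.

```bash
python3 -m inch '[[9.4,-2.4,3.8,0,0.1],[9.4,-4.9,7.6,0,0.2],[9.4,-7.3,11.3,0,0.31],[9.4,-9.8,15.1,0,0.43],[9.4,-12.2,18.9,0,0.55],[9.4,-14.6,22.7,0,0.66],[9.4,-17.1,26.4,0,0.78],[9.4,-19.5,30.2,0,0.9],[9.4,-22.0,34.0,0,1.0],[9.4,-24.4,37.8,0,1.065]]'
python3 - <<'E'
from h import *
def rep(tgt,ang):
    s=readout.read_state();R=np.array(s["eef_rot"]);d=np.array(tgt)-s["eef_pos"]
    print(s["clock"],s["eef_pos"],"ang",np.degrees(np.arctan2(R[1,0],R[0,0])),"q6",s["qpos"][5],"shift cm",(R.T@d*100).round(2))
rep([.5145,.134,.111],16.2)
E
cat >> h.py <<'E'
def rep(tgt,ang=None):
    s=readout.read_state();R=np.array(s["eef_rot"]);d=np.array(tgt)-s["eef_pos"]
    a=np.degrees(np.arctan2(R[1,0],R[0,0]))
    print(round(s["clock"],2),s["eef_pos"].round(4),"ang",a.round(2),"q",s["qpos"].round(2),"shift cm",(R.T@d*100).round(2),"F",s["ft_force"].round(1),"op",round(s["opening"],4), "roll",None if ang is None else np.radians(a-ang).round(3))
E
```

```text
clock: 1.2
eef_pos: [0.4372, 0.2133, 0.3027]
eef_rot: [[0.961, 0.276, 0.0], [0.276, -0.961, 0.0], [0.0, -0.0, -1.0]]
ft_force: [0.8, 1.0, -0.2]
opening: 0.0942
1.2 [0.43716209 0.21329274 0.30266988] ang 16.018353060780775 q6 0.05763357761743369 shift cm [ 5.24  9.76 19.17]
```

```bash
python3 -m inch '[[9.4,1.3,2.4,0,0],[9.4,2.6,4.9,1,0],[9.4,3.9,7.3,3,0],[9.4,5.2,9.8,6,0],[9.4,5.2,9.8,10,0],[9.4,5.2,9.8,13,0],[9.4,5.2,9.8,15,0],[9.4,5.2,9.8,15,0],[9.4,5.2,9.8,15,0],[9.4,5.2,9.8,15,0]]' >/dev/null
python3 - <<'E'
from h import *
rep([.5145,.134,.111],16.2)
t=cam("top");s=cam("side")
crop(t,240,230,110,90,6,"pics/t1.png");crop(s,310,240,100,90,6,"pics/s1.png")
E
```

```text
2.2 [0.5145 0.1356 0.1546] ang 16.23 q [ 0.15  0.12  1.63  0.    1.38 -0.13] shift cm [-0.06  0.15  4.36] F [-0.1 -0.5  0. ] op 0.094 roll 0.0
```

View pics/s1.png

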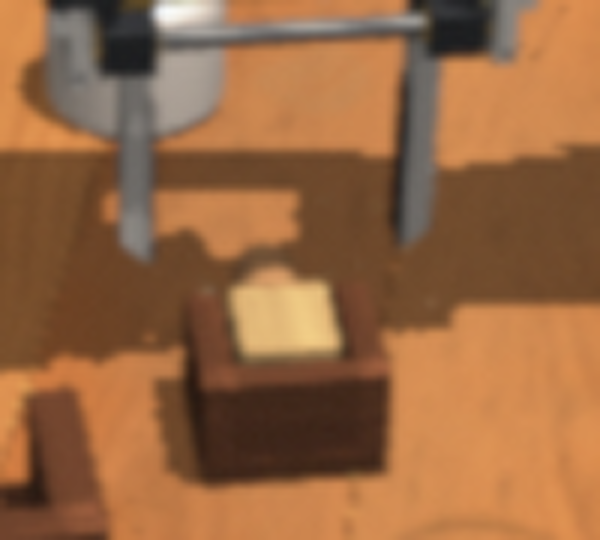

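View pics/t1.png

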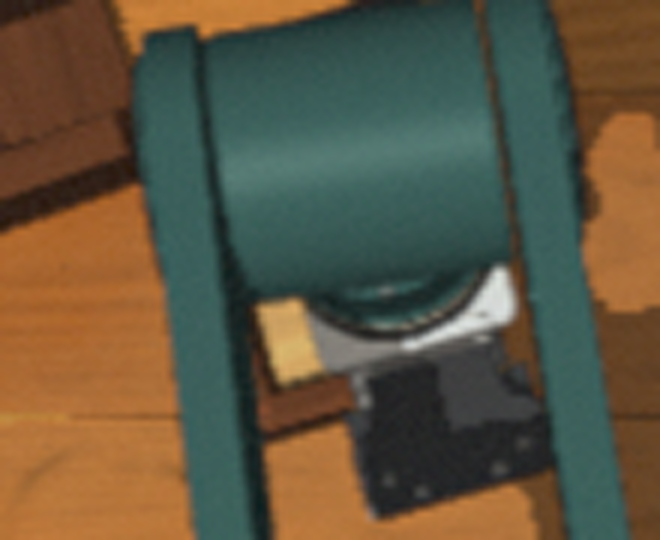

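The side view shows the fingers straddling the plug behind the rest, roughly centred. The top view is blocked by the arm. I descend and close.

```bash
python3 -m inch '[[9.4,-0.05,0.15,2,0],[9.4,-0.05,0.15,3.5,0],[9.4,-0.05,0.15,4.3,0],[9.4,-0.05,0.15,4.3,0],[5,-0.05,0.15,4.3,0],[1,-0.05,0.15,4.3,0],[1,-0.05,0.15,4.3,0],[1,-0.05,0.15,4.3,0],[1,-0.05,0.15,4.3,0],[1,-0.05,0.15,4.3,0]]'
python3 -m inch '[[1,0,0,0,0],[1,0,0,0,0],[1,0,0,0,0],[1,0,0,-0.3,0],[1,0,0,-0.8,0],[1,0,0,-1.5,0],[1,0,0,-2.5,0],[1,0,0,-3.5,0],[1,0,0,-4.5,0],[1,0,0,-5,0]]'
python3 - <<'E'
from h import *
rep([.5145,.134,.111],16.2)
s=cam("side");t=cam("top")
crop(s,310,220,100,90,6,"pics/s2.png");crop(t,240,230,110,90,6,"pics/t2.png")
E
```

```text
clock: 3.3
eef_pos: [0.5136, 0.1338, 0.1098]
eef_rot: [[0.96, 0.279, 0.0], [0.279, -0.96, 0.0], [0.0, -0.0, -1.0]]
ft_force: [0.1, 0.8, 0.8]
opening: 0.0493
clock: 4.3
eef_pos: [0.514, 0.1338, 0.1615]
eef_rot: [[0.96, 0.279, 0.002], [0.279, -0.96, 0.0], [0.002, 0.0, -1.0]]
ft_force: [0.2, -0.4, -1.0]
opening: 0.0245
4.3 [0.514  0.1338 0.1615] ang 16.22 q [ 0.15  0.12  1.62  0.    1.4  -0.14] shift cm [ 0.04 -0.    5.05] F [ 0.2 -0.4 -1. ] op 0.0245 roll 0.0
```

View pics/s2.png

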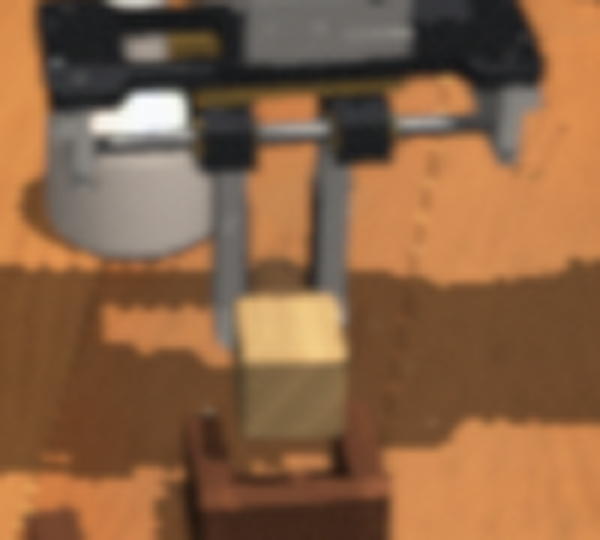

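The stopper is out and held about level: the head is at roughly (292,365) in the crop, above the rest. I carry it to the clear table while turning the plug toward the robot.

```bash
python3 -m inch '[[1,0,0,-1,0],[1,0,0,-2,0],[1,-1.5,1,-3,0.1],[1,-3.5,2.4,-3,0.25],[1,-5.5,3.8,-3,0.4],[1,-7.5,5.2,-3,0.54],[1,-9.5,6.6,-3,0.68],[1,-11,7.6,-3,0.82],[1,-12.2,8.3,-3,0.96],[1,-12.2,8.3,-3,1.1]]' | head -2
python3 -m inch '[[1,0,0,0,0.14],[1,0,0,0,0.28],[1,0,0,0,0.4],[1,0,0,0,0.471],[1,0,0,1,0.471],[1,0,0,2.5,0.471],[1,0,0,4,0.471],[1,0,0,5,0.471],[1,0,0,5,0.471],[1,0,0,5,0.471]]' | head -2
python3 - <<'E'
from h import *
rep([.42,.02,.099],-73.8)
s=cam("side");t=cam("top")
crop(s,310,200,100,90,6,"pics/s3.png");crop(t,290,230,110,90,6,"pics/t3.png")
E
```

```text
clock: 5.4
eef_pos: [0.4187, 0.019, 0.1903]
clock: 6.4
eef_pos: [0.4196, 0.02, 0.1397]
6.4 [0.4196 0.02   0.1397] ang -73.77 q [-0.09 -0.11  1.9   0.    1.35  1.2 ] shift cm [ 0.01 -0.04  4.07] F [ 0.2  0.7 -1.3] op 0.0242 roll 0.001
```

View pics/s3.png

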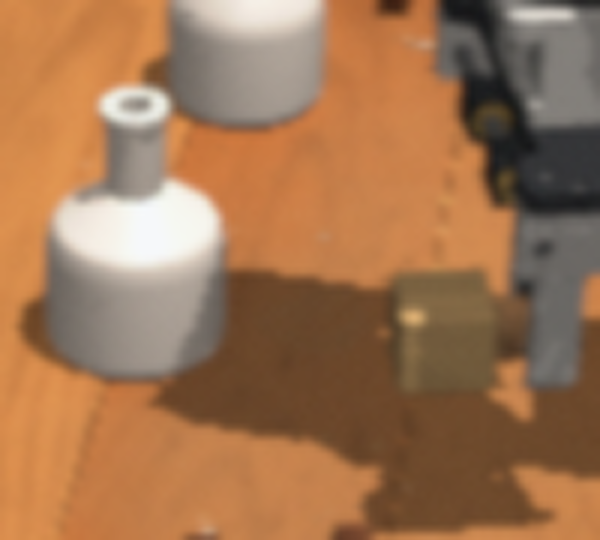

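View pics/t3.png

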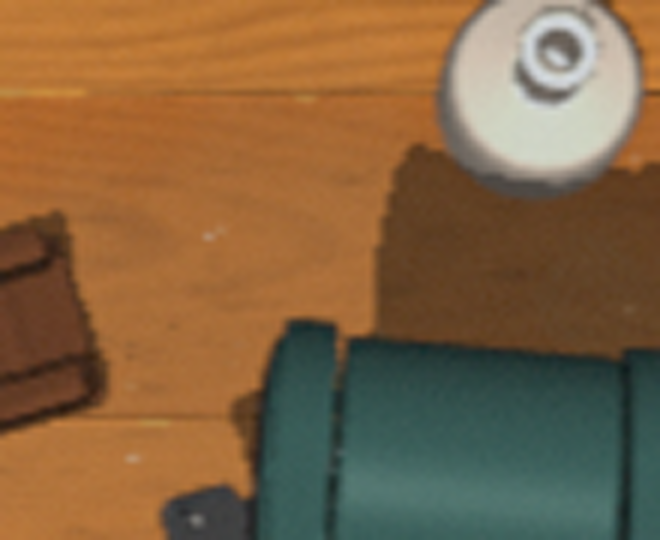

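The side view shows the stopper held level, with its head at about (440,330) in the crop and clear of the narrow flask. I lower it, release and rise.

```bash
python3 -m inch '[[1,0,0,1.5,0],[1,0,0,2.8,0],[1,0,0,3.4,0],[1,0,0,3.7,0],[1,0,0,3.9,0],[1,0,0,4.05,0],[1,0,0,4.05,0],[3,0,0,4.05,0],[4,0,0,4.05,0],[6,0,0,4.05,0]]' 
python3 -m inch '[[7,0,0,0,0],[7,0,0,0,0],[7,0,0,0,0],[7,0,0,-1,0],[7,0,0,-3,0],[7,0,0,-6,0],[7,0,0,-9,0],[7,0,0,-10,0],[7,0,0,-10,0],[7,0,0,-10,0]]' |head -2
python3 - <<'E'
from h import *
rep([.449,.028,.101],-73.8)
s=cam("side");t=cam("top")
crop(s,310,200,100,90,6,"pics/s4.png");crop(t,290,230,110,90,6,"pics/t4.png")
E
```

```text
clock: 7.5
eef_pos: [0.4198, 0.02, 0.0995]
eef_rot: [[0.279, -0.96, 0.001], [-0.96, -0.279, 0.0], [0.0, -0.001, -1.0]]
ft_force: [-0.1, -0.4, 0.1]
opening: 0.0426
clock: 8.5
eef_pos: [0.4191, 0.02, 0.1982]
8.5 [0.4191 0.02   0.1982] ang -73.8 q [-0.09 -0.16  1.82  0.    1.48  1.2 ] shift cm [ 0.08 -3.11  9.72] F [-0.5  0.4  0.5] op 0.0698 roll 0.0
```

View pics/s4.png

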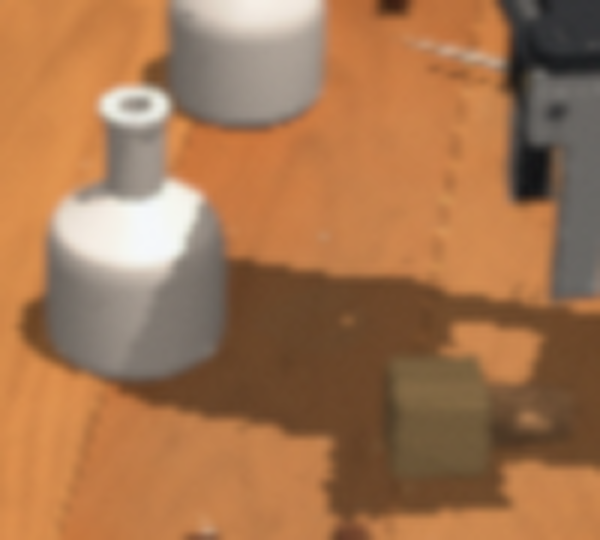

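View pics/t4.png

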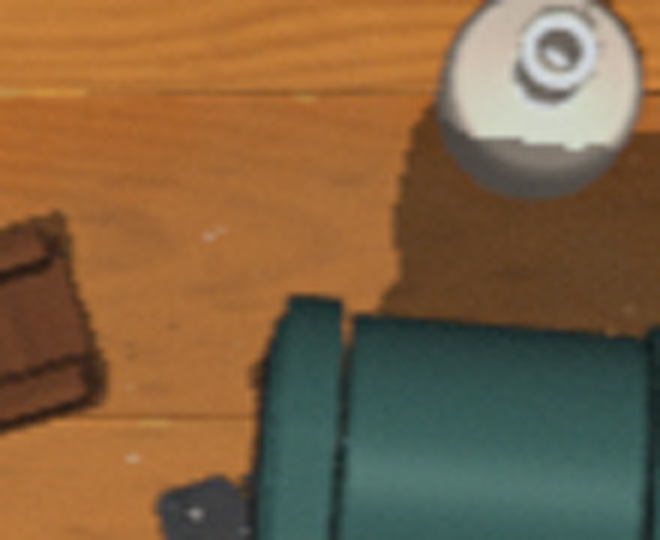

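The stopper lies level on the clear table at about (440,415) in the side crop, with the plug to the right and clear of the surface. Checking its position against the estimate.

Run:
```python
from h import *
s=cam("side")
O=np.array([.4398,.0259]);e=np.array([.96,.279]);d=np.array([.279,-.96])
for a in(0,.04):
  for b in(-.019,.019):
    for z in (0,.038): print(a,b,z,((proj(s,[*(O+a*e+b*d),z])-[310,200])*6).round())
rep([.4465,.0279,.109],-73.8)
```

```text
0 -0.019 0 [486. 480.]
0 -0.019 0.038 [492. 406.]
0 0.019 0 [468. 427.]
0 0.019 0.038 [474. 354.]
0.04 -0.019 0 [392. 486.]
0.04 -0.019 0.038 [396. 412.]
0.04 0.019 0 [376. 433.]
0.04 0.019 0.038 [380. 360.]
8.65 [0.4187 0.0201 0.1974] ang -73.8 q [-0.09 -0.16  1.82  0.    1.48  1.2 ] shift cm [ 0.04 -2.92  8.83] F [ 0.5 -0.5 -0.3] op 0.0701 roll 0.0
```

The predicted corners match the picture to about 2 mm. Now I grasp the head.

```bash
python3 -m inch '[[7,0.04,-1.5,1,0],[7,0.04,-2.75,2,0],[7,0.04,-2.75,4,0],[7,0.04,-2.75,6.5,0],[7,0.04,-2.75,8,0],[7,0.04,-2.75,8.8,0],[7,0.04,-2.75,8.8,0],[4,0.04,-2.75,8.8,0],[2,0.04,-2.75,8.8,0],[2,0.04,-2.75,8.8,0]]' 
python3 -m inch '[[2,0,0,0,0],[2,0,0,0,0],[2,0,0,0,0],[2,0,0,0,0],[2,0,0,-1,0],[2,0,0,-2.5,0],[2,0,0,-4,0],[2,0,0,-6,0],[2,0,0,-8,0],[2,0,0,-8,0]]'
python3 - <<'E'
from h import *
rep([.445,.0275,.109],-73.8)
s=cam("side")
crop(s,310,200,100,90,6,"pics/s5.png")
E
```

```text
clock: 9.65
eef_pos: [0.4467, 0.0272, 0.1122]
eef_rot: [[0.279, -0.96, 0.002], [-0.96, -0.279, -0.0], [0.001, -0.002, -1.0]]
ft_force: [-0.5, -0.1, 0.5]
opening: 0.0498
clock: 10.65
eef_pos: [0.4476, 0.0272, 0.1943]
eef_rot: [[0.279, -0.96, 0.006], [-0.96, -0.279, -0.0], [0.002, -0.006, -1.0]]
ft_force: [-0.8, 0.3, -0.5]
opening: 0.0383
10.65 [0.4476 0.0272 0.1943] ang -73.8 q [-0.07 -0.1   1.77  0.    1.46  1.22] shift cm [-0.11  0.29  8.53] F [-0.8  0.3 -0.5] op 0.0383 roll 0.0
```

View pics/s5.png

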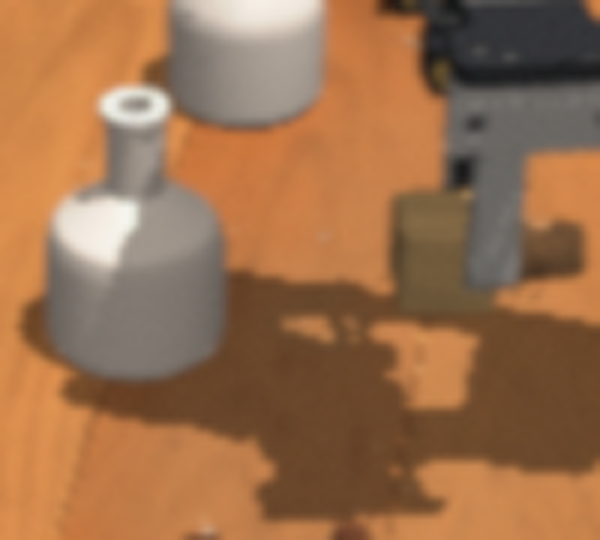

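Run:
```python
from h import *
s=cam("side");st=readout.read_state();p=st["eef_pos"];R=np.array(st["eef_rot"])
for off in(.019,.0315):
  for w in(-.008,0,.008): print(off,w,((proj(s,p+R@[-off,w,.0972])-[310,200])*6).round(), ((proj(s,p+R@[-off,w,.06])-[310,200])*6).round())
```

```text
0.019 -0.008 [466. 294.] [472. 215.]
0.019 0 [486. 293.] [492. 214.]
0.019 0.008 [505. 292.] [512. 213.]
0.0315 -0.008 [472. 312.] [478. 232.]
0.0315 0 [492. 310.] [499. 231.]
0.0315 0.008 [512. 309.] [519. 230.]
```

Run:
```python
from h import *
s=cam("side")
crop(s,365,220,50,40,14,"pics/s6.png")
p=readout.read_state()["eef_pos"];e=np.array([.96,.279]);d=np.array([.279,-.96])
for k in(-.0015,-.008):
  O=p[:2]+k*e
  for a in(0,.04):
    for zz in(-.019,.019): print(k,a,zz,((proj(s,[*(O+a*e-.019*d),p[2]-.1122+.019+zz])-[365,220])*14).round())
  print("tip",((proj(s,[*(O-.036*e),p[2]-.1122+.019])-[365,220])*14).round())
```

```text
-0.0015 0 -0.019 [369. 480.]
-0.0015 0 0.019 [383. 295.]
-0.0015 0.04 -0.019 [140. 494.]
-0.0015 0.04 0.019 [150. 308.]
tip [558. 317.]
-0.008 0 -0.019 [406. 478.]
-0.008 0 0.019 [421. 293.]
-0.008 0.04 -0.019 [177. 492.]
-0.008 0.04 0.019 [188. 306.]
tip [594. 314.]
```

View pics/s6.png

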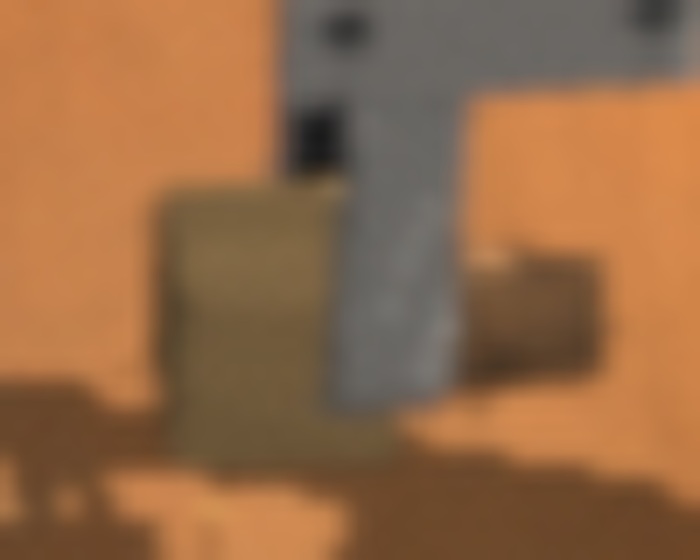

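The head is gripped near its plug end and its back half is free. Only shifts and roll are possible, so I must turn the stopper upright inside the jaws. First I lever the back of the head over the fixed rest's top edge, near (0.468, 0.166).

```bash
python3 -m inch '[[2,-3,-0.8,0,0],[2,-6.5,-1.7,0,0],[2,-10,-2.6,0,0],[2,-12.8,-3.35,0,0],[2,-12.8,-3.35,1,0],[2,-12.8,-3.35,2,0],[2,-12.8,-3.35,2,0],[2,-12.8,-3.35,2,0],[2,-12.8,-3.35,2,0],[2,-12.8,-3.35,2,0]]' >/dev/null
python3 - <<'E'
from h import *
rep([.4441,.1594,.162],-73.8)
s=cam("side");t=cam("top")
a=cv2.resize(s["img"][230:330,300:430,::-1],None,fx=6,fy=6,interpolation=2);cv2.imwrite("pics/s7.png",a)
crop(t,230,240,110,90,6,"pics/t7.png")
E
```

```text
11.8 [0.4429 0.159  0.1716] ang -73.87 q [ 0.22 -0.03  1.75 -0.    1.42  1.51] shift cm [-0.01 -0.13  0.96] F [-0.4 -0.2 -0.7] op 0.038 roll -0.001
```

View pics/s7.png

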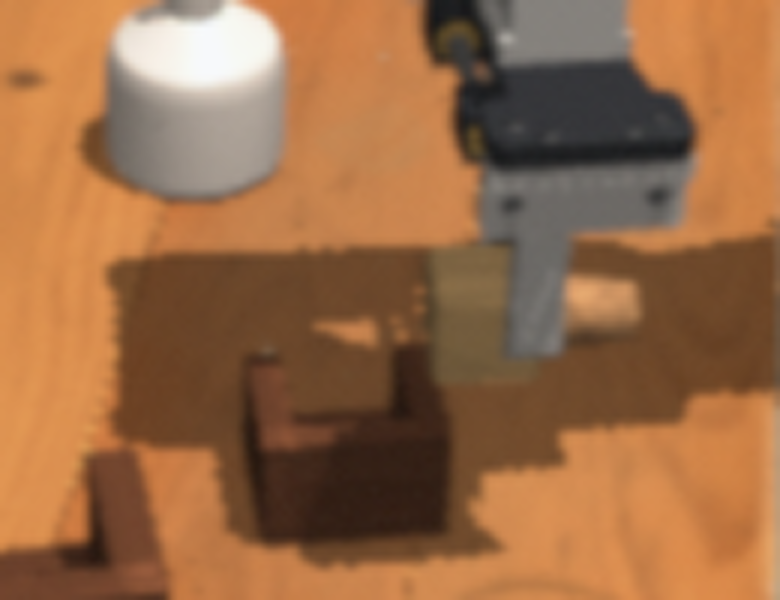

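View pics/t7.png

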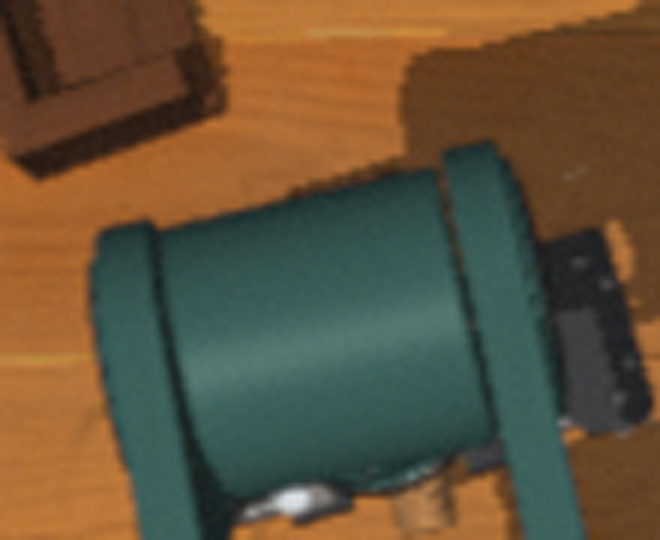

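Run:
```python
from h import *
s=cam("side");e=np.array([.96,.279]);d=np.array([.279,-.96]);o=np.array([.5086,.1542])
f=lambda p:((proj(s,p)-[300,230])*6).round()
for k in(-.053,.0075): print("rest edge",k,f([*(o-.0355*e+k*d),.05]),f([*(o-.0355*e+k*d),.0]))
p=readout.read_state()["eef_pos"]
for kd in(-.019,.019):
  for a in(-.007,.033):print("head",kd,a,f([*(p[:2]+a*e+kd*d),p[2]-.1122]),f([*(p[:2]+a*e+kd*d),p[2]-.1122+.038]))
print("tip",f([*(p[:2]-.043*e),p[2]-.1122+.019]))
```

```text
rest edge -0.053 [454. 429.] [448. 532.]
rest edge 0.0075 [426. 329.] [421. 430.]
head -0.019 -0.007 [540. 385.] [546. 303.]
head -0.019 0.033 [432. 392.] [437. 310.]
head 0.019 -0.007 [519. 322.] [525. 241.]
head 0.019 0.033 [415. 329.] [419. 248.]
tip [628. 307.]
```

```bash
python3 -m inch '[[2,0,-0.4,0.3,0],[2,0,-0.4,0.6,0],[2,0,-0.4,0.8,0],[2,0,-0.4,0.9,0],[2,0,-0.3,1.0,0],[2,0,-0.18,1.15,0],[2,0,-0.08,1.3,0],[2,0,0.02,1.4,0],[2,0,0.02,1.4,0],[2,0,0.02,1.4,0]]'
python3 - <<'E'
from h import *
rep([.4441,.1594,.162],-73.8)
print(readout.read_state()["torque"])
s=cam("side")
a=cv2.resize(s["img"][250:320,350:430,::-1],None,fx=9,fy=8,interpolation=2);cv2.imwrite("pics/s8.png",a)
E
```

```text
clock: 12.95
eef_pos: [0.4445, 0.1598, 0.1605]
eef_rot: [[0.279, -0.96, 0.008], [-0.96, -0.279, 0.001], [0.001, -0.008, -1.0]]
ft_force: [-0.4, -1.1, 9.9]
opening: 0.0377
12.95 [0.4445 0.1598 0.1605] ang -73.81 q [ 0.23 -0.02  1.76 -0.    1.38  1.51] shift cm [ 0.03  0.05 -0.15] F [-0.4 -1.1  9.9] op 0.0377 roll -0.0
[-0.10002136 -0.10447983 -0.06069774]
```

View pics/s8.png

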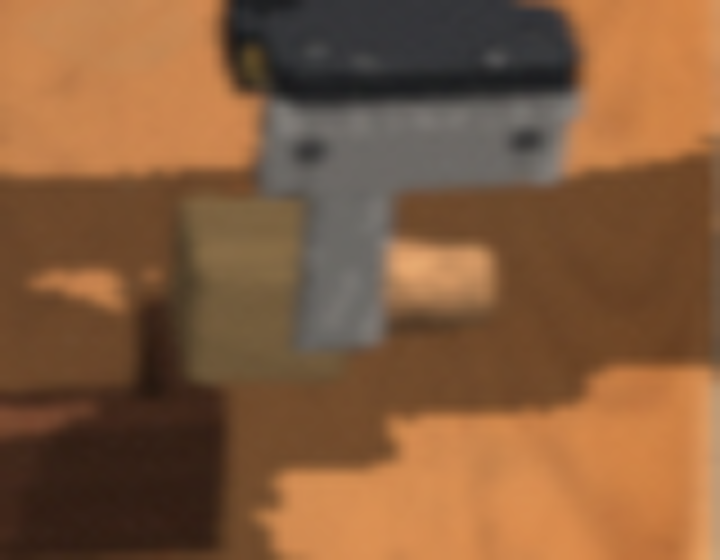

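Contact was made at about 10 N with no visible rotation yet. I continue along the arc.

```bash
python3 -m inch '[[2,0,0.05,0.1,0],[2,0,0.1,0.2,0],[2,0,0.18,0.3,0],[2,0,0.26,0.42,0],[2,0,0.34,0.55,0],[2,0,0.4,0.68,0],[2,0,0.47,0.83,0],[2,0,0.47,0.83,0],[2,0,0.47,0.83,0],[2,0,0.47,0.83,0]]'
python3 - <<'E'
from h import *
s=cam("side")
a=cv2.resize(s["img"][250:320,350:430,::-1],None,fx=9,fy=8,interpolation=2);cv2.imwrite("pics/s9.png",a)
E
```

```text
clock: 14.0
eef_pos: [0.4402, 0.1583, 0.1526]
eef_rot: [[0.279, -0.96, 0.008], [-0.96, -0.279, 0.001], [0.001, -0.008, -1.0]]
ft_force: [-1.3, -1.6, 11.7]
opening: 0.038
```

View pics/s9.png

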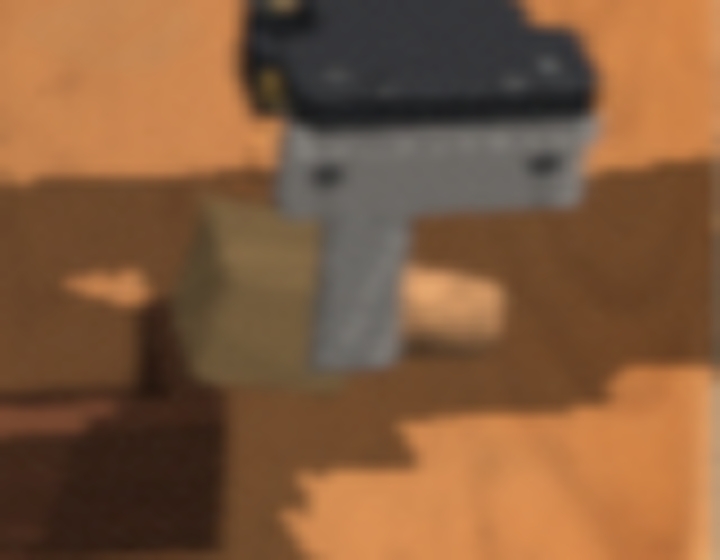

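It is rotating: the head is tilted about 8-10° at 12 N. Continuing.

```bash
python3 -m inch '[[2,0,0.05,0.15,0],[2,0,0.1,0.3,0],[2,0,0.14,0.45,0],[2,0,0.18,0.61,0],[2,0,0.21,0.77,0],[2,0,0.23,0.93,0],[2,0,0.25,1.1,0],[2,0,0.25,1.24,0],[2,0,0.25,1.24,0],[2,0,0.25,1.24,0]]'
python3 - <<'E'
from h import *
s=cam("side")
a=cv2.resize(s["img"][250:320,350:430,::-1],None,fx=9,fy=8,interpolation=2);cv2.imwrite("pics/s10.png",a)
E
```

```text
clock: 15.05
eef_pos: [0.437, 0.1574, 0.1396]
eef_rot: [[0.279, -0.96, 0.006], [-0.96, -0.279, 0.0], [0.001, -0.005, -1.0]]
ft_force: [-2.9, -2.8, 10.6]
opening: 0.0379
```

View pics/s10.png

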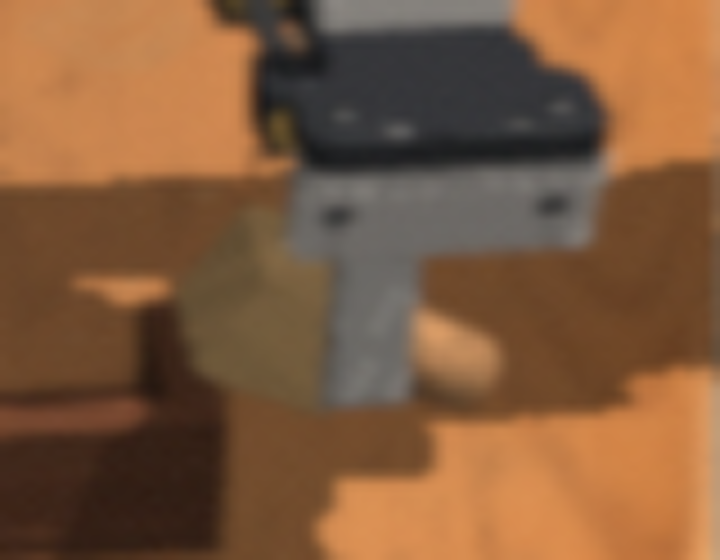

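About 30° now. A little further, watching the tip's clearance from the table.

```bash
python3 -m inch '[[2,0,0,0.1,0],[2,0,0,0.2,0],[2,0,0,0.3,0],[2,0,0,0.4,0],[2,0,-0.05,0.5,0],[2,0,-0.1,0.55,0],[2,0,-0.15,0.6,0],[2,0,-0.2,0.6,0],[2,0,-0.2,0.6,0],[2,0,-0.2,0.6,0]]'
python3 - <<'E'
from h import *
s=cam("side")
a=cv2.resize(s["img"][250:320,350:430,::-1],None,fx=9,fy=8,interpolation=2);cv2.imwrite("pics/s11.png",a)
E
```

```text
clock: 16.1
eef_pos: [0.4374, 0.1575, 0.1332]
eef_rot: [[0.279, -0.96, 0.001], [-0.96, -0.279, -0.001], [0.002, -0.001, -1.0]]
ft_force: [-6.6, -4.6, 14.7]
opening: 0.0377
```

View pics/s11.png

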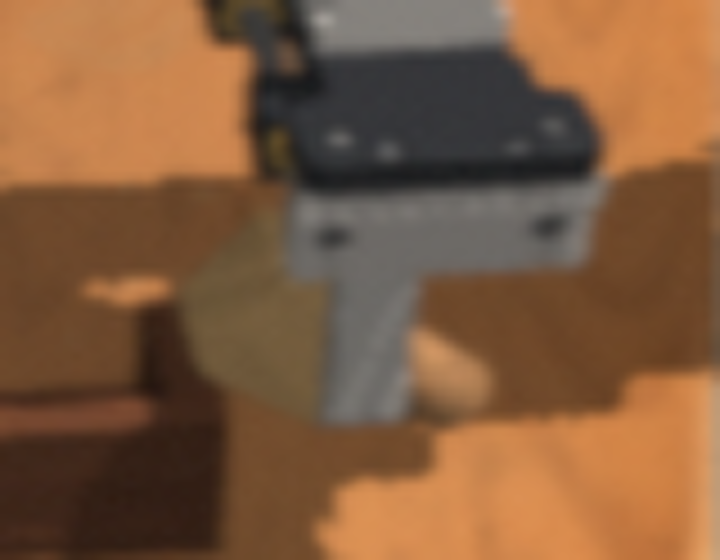

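Now about 40-45°, enough for the second stage. I back off, raise, and turn 180° so the plug tip can be pushed against the same rest face.

```bash
python3 -m inch '[[2,0,0.5,-1,0],[2,0,1,-3,0],[2,0,1.5,-5,0],[2,0,2,-6,-0.1],[2,0,2,-6,-0.25],[2,0,2,-6,-0.4],[2,0,2,-6,-0.55],[2,0,2,-6,-0.7],[2,0,2,-6,-0.84],[2,0,2,-6,-0.98]]' | head -2
python3 -m inch '[[2,0,0,0,-0.15],[2,0,0,0,-0.3],[2,0,0,0,-0.45],[2,0,0,0,-0.6],[2,0,0,0,-0.75],[2,0,0,0,-0.9],[2,0,0,0,-1.05],[2,0,0,0,-1.2],[2,0,0,0,-1.34],[2,0,0,0,-1.48]]' | head -2
python3 -m inch '[[2,0,0,0,-0.15],[2,0,0,0,-0.3],[2,0,0,0,-0.45],[2,0,0,0,-0.6],[2,0,0,0,-0.682],[2,0,0,0,-0.682],[2,0,0,0,-0.682],[2,0,0,0,-0.682],[2,0,0,0,-0.682],[2,0,0,0,-0.682]]' | head -2
python3 - <<'E'
from h import *
rep([.4297,.1552,.1517],106.2)
s=cam("side")
a=cv2.resize(s["img"][230:320,340:430,::-1],None,fx=8,fy=6.6,interpolation=2);cv2.imwrite("pics/s12.png",a)
E
```

```text
clock: 17.15
eef_pos: [0.4178, 0.1525, 0.1903]
clock: 18.15
eef_pos: [0.4178, 0.1525, 0.1903]
clock: 19.15
eef_pos: [0.4181, 0.1525, 0.1905]
19.15 [0.4181 0.1525 0.1905] ang 106.21 q [ 0.22 -0.1   1.78  0.    1.46 -1.63] shift cm [-0.06  1.19  3.88] F [ 0.5 -0.1 -1.8] op 0.0379 roll 0.0
```

View pics/s12.png

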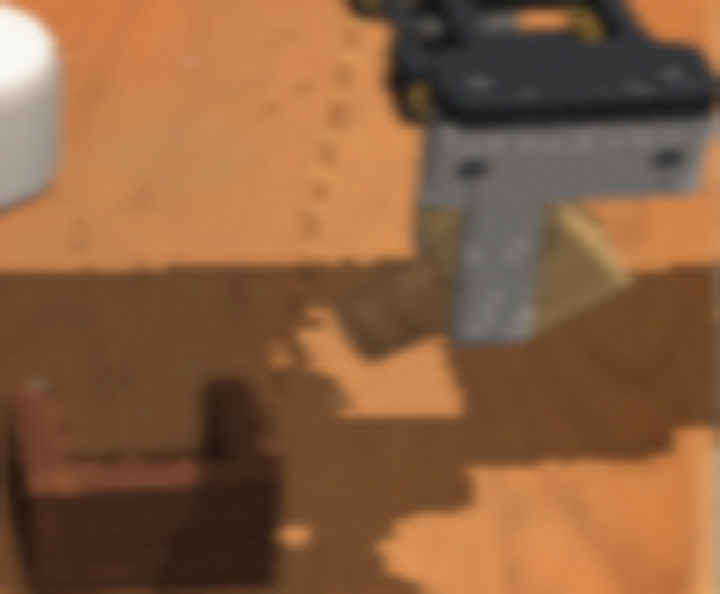

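The plug now points at the rest, tilted about 40° down, with its tip near (355,330) in the crop. I bring the tip to the face and follow the arc upward.

```bash
python3 -m inch '[[2,-0.05,0.5,1.5,0],[2,-0.05,1.0,3,0],[2,-0.05,1.2,3.9,0],[2,-0.05,1.5,3.9,0],[2,-0.05,1.8,3.9,0],[2,-0.05,2.0,3.7,0],[2,-0.05,2.2,3.45,0],[2,-0.05,2.4,3.25,0],[2,-0.05,2.65,3.05,0],[2,-0.05,2.65,3.05,0]]'
python3 - <<'E'
from h import *
rep([.4681,.1664,.1517],106.2)
s=cam("side")
a=cv2.resize(s["img"][230:320,340:430,::-1],None,fx=8,fy=6.6,interpolation=2);cv2.imwrite("pics/s13.png",a)
E
```

```text
clock: 20.2
eef_pos: [0.4421, 0.159, 0.1599]
eef_rot: [[-0.28, 0.96, -0.005], [0.96, 0.28, -0.001], [0.0, -0.006, -1.0]]
ft_force: [-7.1, -2.2, 2.8]
opening: 0.038
20.2 [0.4421 0.159  0.1599] ang 106.23 q [ 0.22 -0.01  1.76 -0.    1.4  -1.63] shift cm [-0.02  2.71  0.81] F [-7.1 -2.2  2.8] op 0.038 roll 0.001
```

View pics/s13.png

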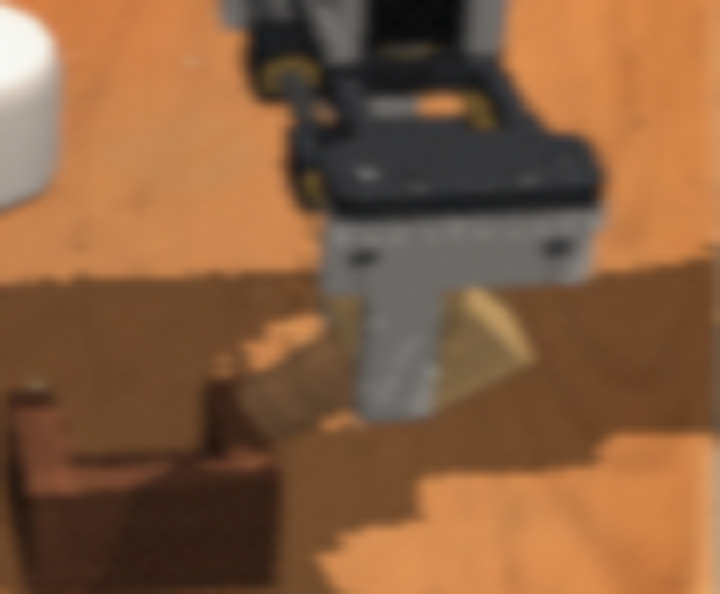

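The tip touches too near the wall's top edge, so I back off slightly, lower it and push again.

```bash
python3 -m inch '[[2,0,-0.8,0,0],[2,0,-0.9,0.6,0],[2,0,-0.9,1.3,0],[2,0,-0.6,1.3,0],[2,0,-0.3,1.3,0],[2,0,0,1.25,0],[2,0,0.3,1.15,0],[2,0,0.6,1.05,0],[2,0,0.8,0.95,0],[2,0,0.8,0.95,0]]'
python3 - <<'E'
from h import *
rep([.4681,.1664,.1517],106.2)
s=cam("side")
a=cv2.resize(s["img"][230:320,340:430,::-1],None,fx=8,fy=6.6,interpolation=2);cv2.imwrite("pics/s14.png",a)
E
```

```text
clock: 21.25
eef_pos: [0.4436, 0.1594, 0.1465]
eef_rot: [[-0.28, 0.96, -0.024], [0.96, 0.28, -0.007], [-0.0, -0.025, -1.0]]
ft_force: [-17.9, -5.5, 6.3]
opening: 0.0379
21.25 [0.4436 0.1594 0.1465] ang 106.25 q [ 0.23  0.01  1.76 -0.    1.39 -1.63] shift cm [-0.01  2.54 -0.58] F [-17.9  -5.5   6.3] op 0.0379 roll 0.001
```

View pics/s14.png

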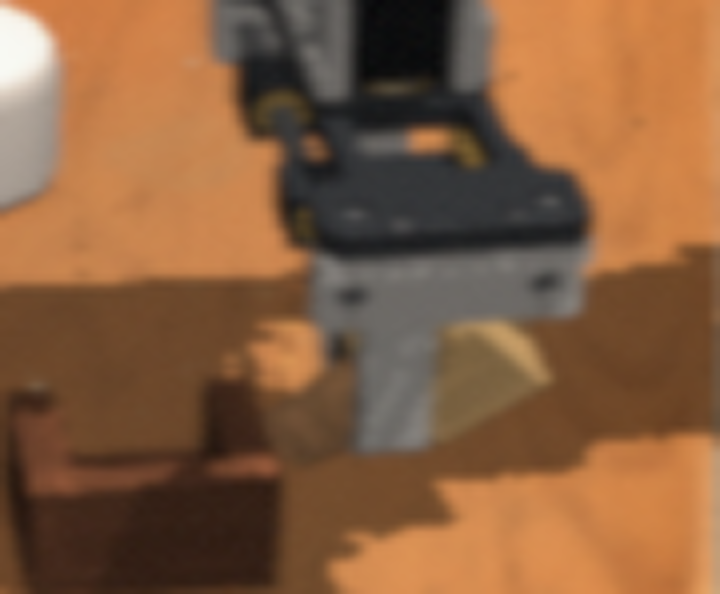

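The horizontal push made the head slip about 5 mm in the jaws, so this wall is a poor lever. The lever-over-an-edge method worked well, and only the table limited it. The table's front edge would leave room below for the plug, so I check where that edge is.

Run:
```python
from h import *
t=cam("top")
for u in(200,262,330,400,450):
    col=t["img"][335:420,u].astype(int); g=np.abs(np.diff(col.sum(1))); 
    print(u,[ (335+i,g[i]) for i in np.argsort(-g)[:4]], [plane(t,u,v,0)[:2].round(3) for v in(355,)])
print("cart",plane(t,355,401,0),plane(t,355,438,0))
crop(t,220,320,130,110,6,"pics/t15.png")
```

```text
200 [(np.int64(354), np.int64(70)), (np.int64(355), np.int64(31)), (np.int64(335), np.int64(24)), (np.int64(344), np.int64(19))] [array([0.339, 0.394])]
262 [(np.int64(374), np.int64(75)), (np.int64(369), np.int64(63)), (np.int64(372), np.int64(16)), (np.int64(367), np.int64(14))] [array([0.339, 0.246])]
330 [(np.int64(388), np.int64(50)), (np.int64(384), np.int64(39)), (np.int64(381), np.int64(35)), (np.int64(375), np.int64(16))] [array([0.339, 0.084])]
400 [(np.int64(400), np.int64(199)), (np.int64(401), np.int64(46)), (np.int64(402), np.int64(34)), (np.int64(352), np.int64(30))] [array([ 0.339, -0.082])]
450 [(np.int64(339), np.int64(33)), (np.int64(350), np.int64(33)), (np.int64(352), np.int64(29)), (np.int64(354), np.int64(27))] [array([ 0.339, -0.201])]
cart [0.23304991 0.02576335 0.        ] [0.15030299 0.02662623 0.        ]
```

View pics/t15.png

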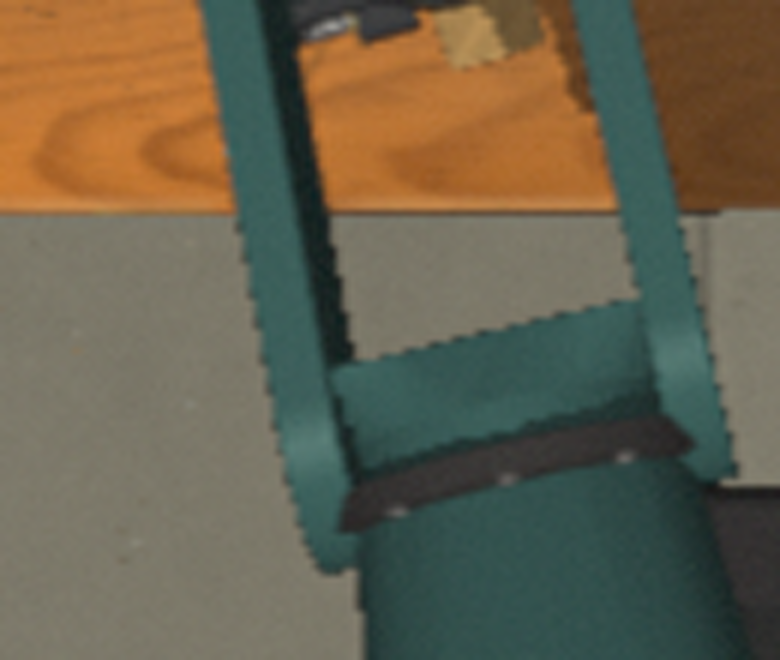

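The table's front edge is at x = 0.339 and the cart starts at x ≈ 0.23 for y < 0.15, so there is free space near y = 0.22. I back off, lift, and check the grip first.

```bash
python3 -m inch '[[2,0,-1,0,0],[2,0,-2,-0.5,0],[2,0,-3,-2,0],[2,0,-3.5,-4,0.1],[2,0,-3.5,-5.5,0.25],[2,0,-3.5,-5.5,0.4],[2,0,-3.5,-5.5,0.55],[2,0,-3.5,-5.5,0.7],[2,0,-3.5,-5.5,0.84],[2,0,-3.5,-5.5,0.98]]' | head -2
python3 -m inch '[[2,0,0,0,0.15],[2,0,0,0,0.3],[2,0,0,0,0.45],[2,0,0,0,0.6],[2,0,0,0,0.75],[2,0,0,0,0.9],[2,0,0,0,1.05],[2,0,0,0,1.2],[2,0,0,0,1.34],[2,0,0,0,1.48]]' | head -2
python3 - <<'E'
from h import *
rep([.30,.22,.19],-90)
s=cam("side")
a=cv2.resize(s["img"][230:320,360:450,::-1],None,fx=8,fy=6.6,interpolation=2);cv2.imwrite("pics/s16.png",a)
E
```

```text
clock: 22.35
eef_pos: [0.4183, 0.152, 0.2065]
clock: 23.35
eef_pos: [0.4183, 0.152, 0.2064]
23.35 [0.4183 0.152  0.2064] ang -35.05 q [ 0.22 -0.11  1.76  0.    1.49  0.83] shift cm [-13.6    1.23   1.61] F [-0.9  0.3 -0.9] op 0.0376 roll 0.959
```

View pics/s16.png

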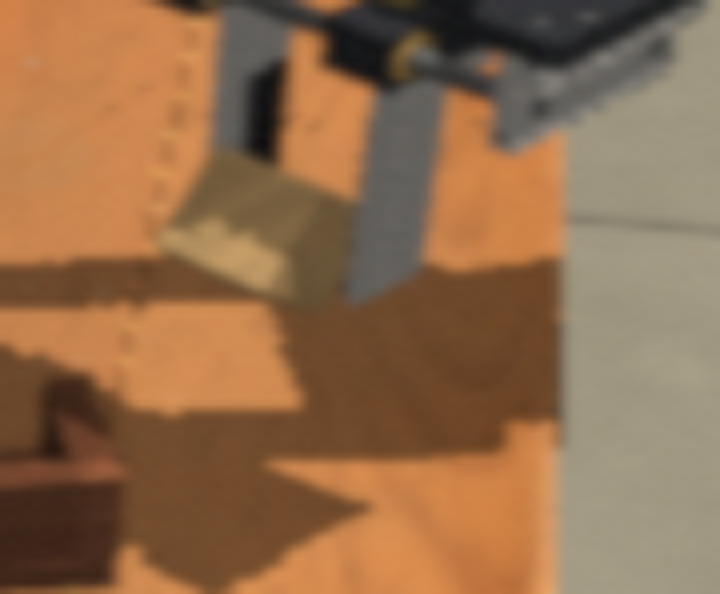

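```bash
python3 -m inch '[[2,-3,0.3,0,0.14],[2,-6,0.6,0,0.28],[2,-9,0.9,0,0.42],[2,-12,1.1,0,0.56],[2,-13.6,1.2,0,0.7],[2,-13.6,1.2,1,0.84],[2,-13.6,1.2,2,0.959],[2,-13.6,1.2,2,0.959],[2,-13.6,1.2,2,0.959],[2,-13.6,1.2,2,0.959]]' | head -2
python3 - <<'E'
from h import *
rep([.301,.22,.106],-90)
s=cam("side");t=cam("top")
a=cv2.resize(s["img"][240:340,390:500,::-1],None,fx=7,fy=5.8,interpolation=2);cv2.imwrite("pics/s17.png",a)
E
```

```text
clock: 24.4
eef_pos: [0.2996, 0.2196, 0.1863]
24.4 [0.2996 0.2196 0.1863] ang -89.55 q [ 0.48 -0.28  1.94  0.    1.48  2.04] shift cm [-0.03 -0.12  8.03] F [-0.4  0.7 -1.4] op 0.0378 roll 0.008
```

View pics/s17.png

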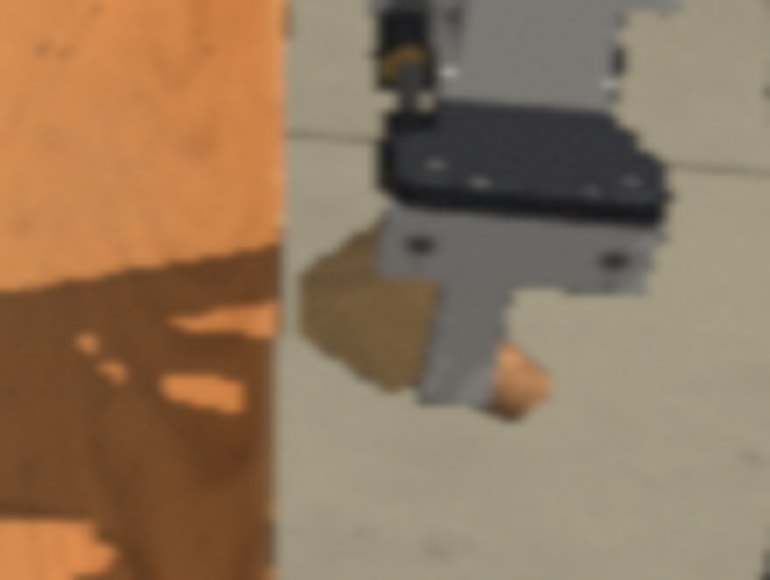

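Run:
```python
from h import *
s=cam("side");p=readout.read_state()["eef_pos"]
g=lambda q:((proj(s,q)-[390,240])*[7,5.8]).round()
P=np.array([p[0],p[1]+.019,p[2]-.0857])
print("edge",g([.339,.24,0]),g([.339,.15,0]),"fingertip",g([p[0],p[1]+.031,p[2]-.0972]))
for th in(35,42,50):
  c,sn=np.cos(np.radians(th)),np.sin(np.radians(th))
  f=lambda al,pe:P+np.array([al*c-pe*sn,0,al*sn+pe*c]) # al toward back, pe up-perp
  for L in (33,38):
    print(th,L,"backbot",g(f(L/1e3,-.026)),"backtop",g(f(L/1e3,.012)),"underbot",g(f((L-40)/1e3,-.026)),"tip",g(f((L-76)/1e3,-.007)-[0,.019,0]))
```

```text
edge [272. 577.] [275. 418.] fingertip [444. 424.]
35 33 backbot [299. 368.] backtop [390. 305.] underbot [405. 429.] tip [541. 418.]
35 38 backbot [286. 360.] backtop [376. 297.] underbot [392. 421.] tip [528. 411.]
42 33 backbot [301. 357.] backtop [404. 301.] underbot [395. 425.] tip [525. 425.]
42 38 backbot [290. 348.] backtop [392. 292.] underbot [383. 417.] tip [514. 416.]
50 33 backbot [306. 344.] backtop [421. 298.] underbot [384. 420.] tip [506. 430.]
50 38 backbot [297. 334.] backtop [411. 288.] underbot [375. 410.] tip [497. 421.]
```

The stopper is firmly held, tilted about 42°, with its back lower corner about 6 mm over the table edge. I lower onto the edge and follow the arc.

```bash
python3 -m inch '[[2,0,0,3,0.008],[2,0,0,6,0.008],[2,0,0,8,0.008],[2,0,0,9,0.008],[2,0,0,9.6,0.008],[2,0,0,10.0,0.008],[2,0,0,10.3,0.008],[2,0,0,10.6,0.008],[2,0,0,10.8,0.008],[2,0,0,10.8,0.008]]'
python3 - <<'E'
from h import *
s=cam("side")
a=cv2.resize(s["img"][260:360,390:500,::-1],None,fx=7,fy=5.8,interpolation=2);cv2.imwrite("pics/s18.png",a)
E
```

```text
clock: 25.55
eef_pos: [0.2998, 0.2199, 0.0789]
eef_rot: [[-0.002, -1.0, 0.002], [-1.0, 0.002, 0.001], [-0.001, -0.002, -1.0]]
ft_force: [-3.0, -0.9, 5.7]
opening: 0.0378
```

View pics/s18.png

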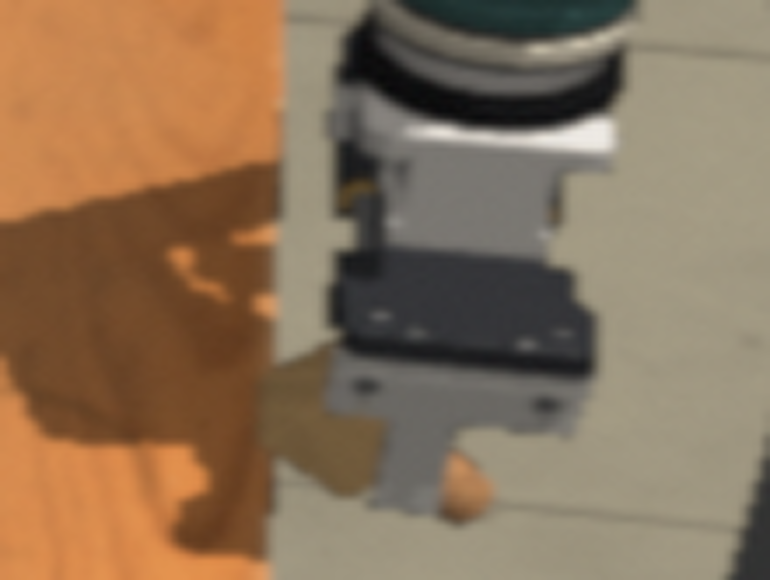

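Contact at about 6 N and rotating well. I continue the arc.

```bash
python3 -m inch '[[2,0,0,0.2,0],[2,0,-0.05,0.4,0],[2,0,-0.1,0.6,0],[2,0,-0.17,0.8,0],[2,0,-0.25,1.0,0],[2,0,-0.35,1.2,0],[2,0,-0.45,1.4,0],[2,0,-0.55,1.55,0],[2,0,-0.55,1.55,0],[2,0,-0.55,1.55,0]]'
python3 - <<'E'
from h import *
s=cam("side")
a=cv2.resize(s["img"][260:360,390:500,::-1],None,fx=7,fy=5.8,interpolation=2);cv2.imwrite("pics/s19.png",a)
E
```

```text
clock: 26.6
eef_pos: [0.3037, 0.2198, 0.0631]
eef_rot: [[-0.002, -1.0, -0.003], [-1.0, 0.002, 0.001], [-0.001, 0.003, -1.0]]
ft_force: [-7.7, -0.4, 8.1]
opening: 0.0379
```

View pics/s19.png

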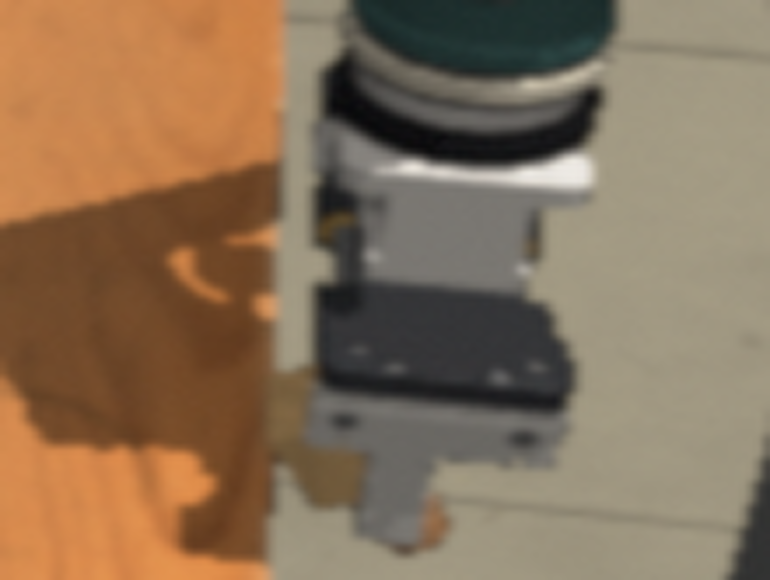

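About 65°. I finish by pressing the face flush against the table's edge.

```bash
python3 -m inch '[[2,0,-0.12,0.1,0],[2,0,-0.25,0.2,0],[2,0,-0.4,0.3,0],[2,0,-0.55,0.4,0],[2,0,-0.7,0.5,0],[2,0,-0.85,0.55,0],[2,0,-1.0,0.6,0],[2,0,-1.1,0.6,0],[2,0,-1.1,0.6,0],[2,0,-1.1,0.6,0]]'
python3 - <<'E'
from h import *
s=cam("side")
a=cv2.resize(s["img"][260:360,390:500,::-1],None,fx=7,fy=5.8,interpolation=2);cv2.imwrite("pics/s20.png",a)
E
```

```text
clock: 27.65
eef_pos: [0.3107, 0.2198, 0.0558]
eef_rot: [[-0.002, -1.0, -0.014], [-1.0, 0.002, 0.0], [-0.0, 0.014, -1.0]]
ft_force: [-18.6, 1.8, 13.5]
opening: 0.0375
```

View pics/s20.png

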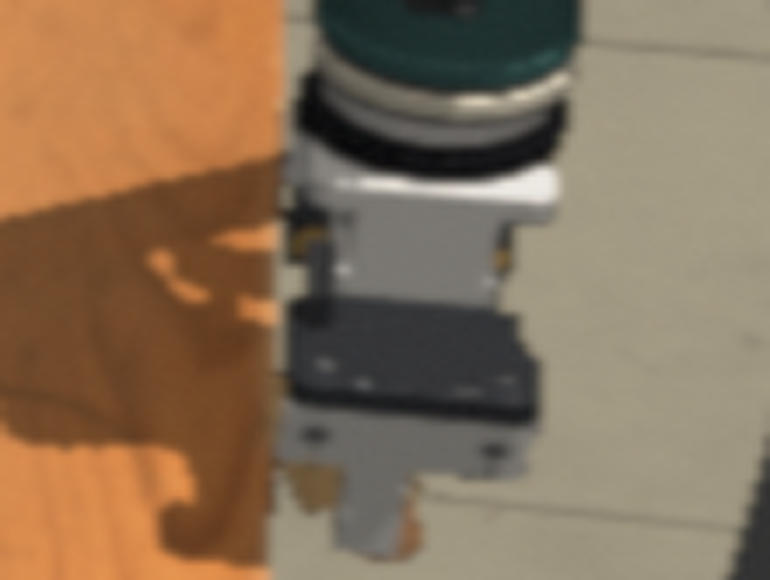

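Steep now. I back off and lift to inspect it.

```bash
python3 -m inch '[[2,0,1,0,0],[2,0,2,0,0],[2,0,2.5,-2,0],[2,0,2.5,-6,0],[2,0,2.5,-10,0],[2,0,2.5,-13,0],[2,0,1,-14,0],[2,0,0,-14,0],[2,0,0,-14,0],[2,0,0,-14,0]]'
python3 - <<'E'
from h import *
s=cam("side");rep([.3,.22,.19])
a=cv2.resize(s["img"][210:310,380:490,::-1],None,fx=7,fy=5.8,interpolation=2);cv2.imwrite("pics/s21.png",a)
E
```

```text
clock: 28.7
eef_pos: [0.3149, 0.219, 0.1944]
eef_rot: [[-0.003, -1.0, -0.003], [-1.0, 0.003, -0.001], [0.001, 0.003, -1.0]]
ft_force: [-0.4, 0.3, -1.6]
opening: 0.0377
28.75 [0.3147 0.219  0.1944] ang -90.14 q [ 0.46 -0.25  1.9   0.    1.49  2.03] shift cm [-0.1   1.47  0.44] F [ 0.7 -0.2 -1. ] op 0.0378 roll None
```

View pics/s21.png

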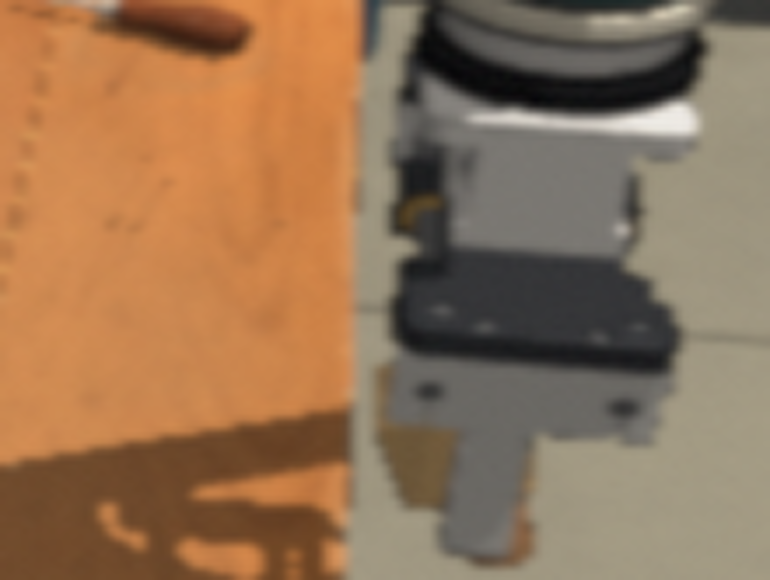

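It stands at about 74°, so 16° is left. Pushing the plug tip sideways has a good lever now, so I turn 180° and bring the tip against the table's front edge.

```bash
python3 -m inch '[[2,0,0.5,0,-0.15],[2,0,1,0,-0.3],[2,0,1,0,-0.45],[2,0,1,0,-0.6],[2,0,1,0,-0.75],[2,0,1,0,-0.9],[2,0,1,0,-1.05],[2,0,1,0,-1.2],[2,0,1,0,-1.35],[2,0,1,0,-1.49]]' | head -2
python3 -m inch '[[2,0,0,0,-0.15],[2,0,0,0,-0.3],[2,0,0,0,-0.45],[2,0,0,0,-0.6],[2,0,0,0,-0.75],[2,0,0,0,-0.9],[2,0,0,0,-1.05],[2,0,0,0,-1.2],[2,0,0,0,-1.35],[2,0,0,0,-1.49]]' | head -2
python3 -m inch '[[2,0,0,0,-0.15],[2,0,0,2,-0.16],[2,0,0,5,-0.16],[2,0,0,7,-0.16],[2,0,0,8,-0.16],[2,0,0,8,-0.16],[2,0,0,8,-0.16],[2,0,0,8,-0.16],[2,0,0,8,-0.16],[2,0,0,8,-0.16]]' | head -2
python3 - <<'E'
from h import *
s=cam("side");rep([.336,.22,.102],90)
a=cv2.resize(s["img"][240:340,380:490,::-1],None,fx=7,fy=5.8,interpolation=2);cv2.imwrite("pics/s22.png",a)
E
```

```text
clock: 29.75
eef_pos: [0.3047, 0.2192, 0.1947]
clock: 30.75
eef_pos: [0.3047, 0.2192, 0.1947]
clock: 31.75
eef_pos: [0.3061, 0.2197, 0.1168]
31.8 [0.306  0.2196 0.1166] ang 89.78 q [ 0.47 -0.19  2.02  0.    1.32 -1.1 ] shift cm [0.05 3.   1.47] F [-0.5  0.7 -0. ] op 0.038 roll -0.004
```

View pics/s22.png

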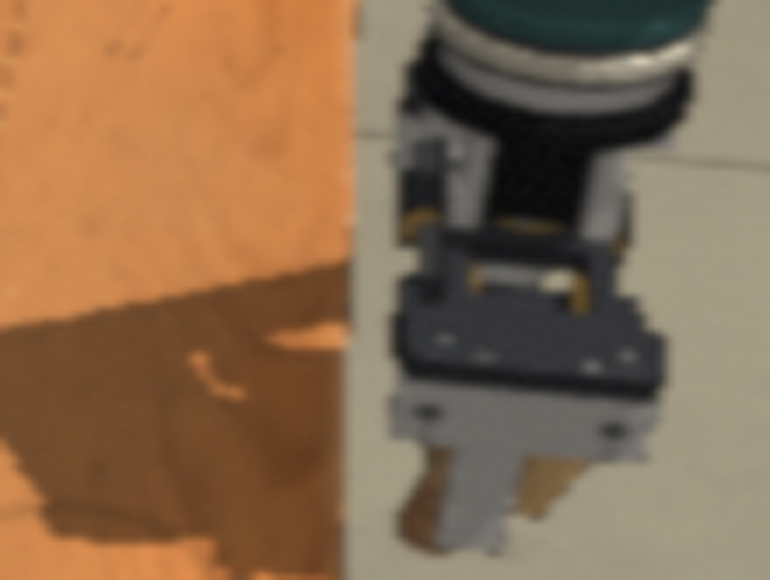

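The plug tip is at about (420,545) in the crop, leaning left toward the table edge as intended. I lower it and push.

```bash
python3 -m inch '[[2,0,0,0.7,0],[2,0,0.3,1.3,0],[2,0,0.8,1.3,0],[2,0,1.2,1.3,0],[2,0,1.6,1.3,0],[2,0,1.9,1.3,0],[2,0,2.2,1.3,0],[2,0,2.4,1.3,0],[2,0,2.4,1.3,0],[2,0,2.4,1.3,0]]'
python3 - <<'E'
from h import *
s=cam("side");rep([.336,.22,.102],90)
a=cv2.resize(s["img"][240:340,380:490,::-1],None,fx=7,fy=5.8,interpolation=2);cv2.imwrite("pics/s23.png",a)
E
```

```text
clock: 32.8
eef_pos: [0.3259, 0.219, 0.1016]
eef_rot: [[0.004, 1.0, -0.012], [1.0, -0.004, -0.001], [-0.001, -0.012, -1.0]]
ft_force: [-10.1, 0.5, 2.5]
opening: 0.0378
32.85 [0.3259 0.219  0.1015] ang 89.77 q [ 0.44 -0.13  2.    0.    1.28 -1.12] shift cm [ 0.1   1.01 -0.06] F [-10.3   0.8   4.3] op 0.0378 roll -0.004
```

View pics/s23.png

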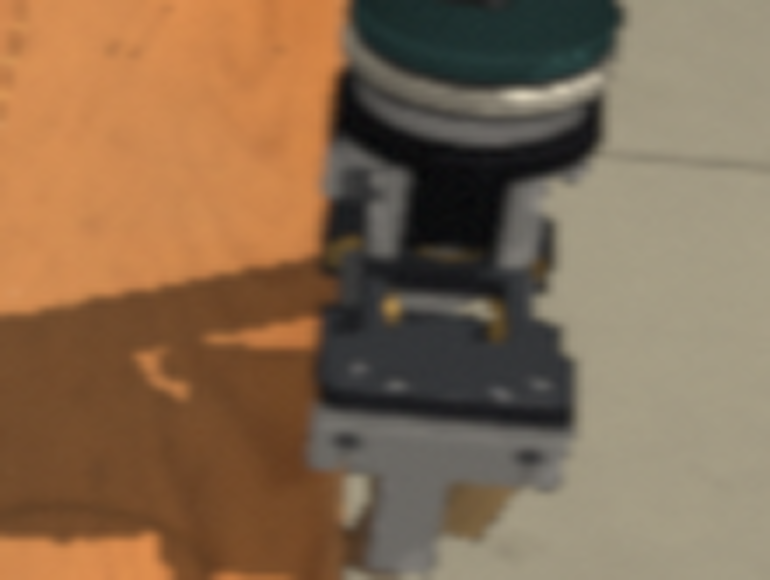

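```bash
python3 -m inch '[[2,0,0.15,-0.03,0],[2,0,0.3,-0.06,0],[2,0,0.45,-0.1,0],[2,0,0.6,-0.1,0],[2,0,0.75,-0.1,0],[2,0,0.9,-0.1,0],[2,0,1.05,-0.1,0],[2,0,1.15,-0.1,0],[2,0,1.15,-0.1,0],[2,0,1.15,-0.1,0]]'
python3 - <<'E'
from h import *
s=cam("side")
a=cv2.resize(s["img"][240:340,380:490,::-1],None,fx=7,fy=5.8,interpolation=2);cv2.imwrite("pics/s24.png",a)
E
```

```text
clock: 33.85
eef_pos: [0.3378, 0.219, 0.1029]
eef_rot: [[0.004, 1.0, -0.011], [1.0, -0.004, -0.001], [-0.001, -0.011, -1.0]]
ft_force: [-10.0, 0.2, 4.2]
opening: 0.038
```

View pics/s24.png

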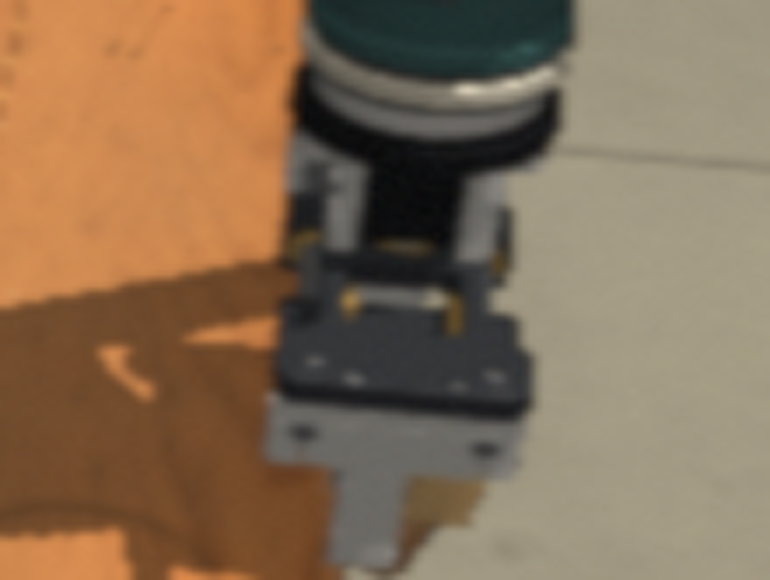

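The head's underside now looks level. I back off and lift to inspect.

```bash
python3 -m inch '[[2,0,-1,0,0],[2,0,-2,0,0],[2,0,-2.5,-2,0],[2,0,-2.5,-6,0],[2,0,-2.5,-10,0],[2,0,-1,-11,0],[2,0,0,-12,0],[2,0,2,-12,0],[2,0,2,-12,0],[2,0,2,-12,0]]' |head -2
python3 - <<'E'
from h import *
s=cam("side");rep([.583,-.2615,.3],90)
a=cv2.resize(s["img"][210:290,360:450,::-1],None,fx=8,fy=7,interpolation=2);cv2.imwrite("pics/s25.png",a)
E
```

```text
clock: 34.9
eef_pos: [0.3608, 0.2191, 0.2238]
34.95 [0.3605 0.2191 0.2237] ang 89.78 q [ 0.41 -0.17  1.78  0.    1.54 -1.16] shift cm [-47.98  22.43  -7.65] F [-1.   0.2 -0.5] op 0.0379 roll -0.004
```

View pics/s25.png

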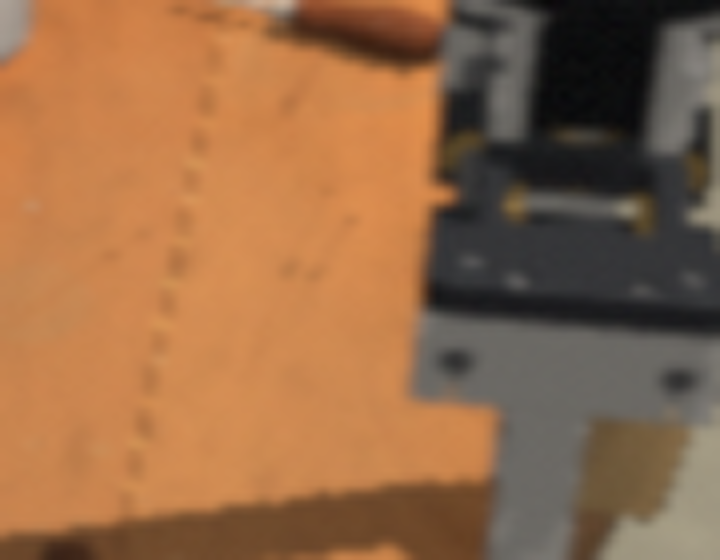

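It is upright to within a few degrees: the head edge at (682,470) is nearly parallel to the finger. It is gripped off-centre, with the head about 18 mm to the robot side of the finger centre. I carry it over to the wide flask with clearance.

```bash
python3 -m inch '[[2,0,0,-2.5,0],[2,-2,1,-5,0],[2,-6,3,-5.5,0],[2,-10,5,-5.5,0],[2,-14,7,-5.5,0],[2,-18,9,-5.5,0],[2,-22,11,-5.5,0],[2,-26,13,-5.5,0],[2,-30,15,-5.5,0],[2,-34,17,-5.5,0]]' |head -2
python3 -m inch '[[2,-3,1.5,0,0],[2,-6,3,0,0],[2,-9,4.5,0,0],[2,-11.5,5.5,0,0],[2,-13,6.5,0,0],[2,-14,7,0,0],[2,-14,7,0,0],[2,-14,7,0,0],[2,-14,7,0,0],[2,-14,7,0,0]]' |head -2
python3 - <<'E'
from h import *
s=cam("side");t=cam("top");rep([.601,-.2615,.26],90)
a=cv2.resize(s["img"][110:210,300:410,::-1],None,fx=7,fy=5.8,interpolation=2);cv2.imwrite("pics/s26.png",a)
crop(t,420,170,130,110,6,"pics/t26.png")
E
```

```text
clock: 35.95
eef_pos: [0.5297, -0.1225, 0.2787]
clock: 36.95
eef_pos: [0.5992, -0.2607, 0.2794]
37.05 [ 0.5992 -0.261   0.2794] ang 89.83 q [-0.5   0.32  1.14  0.    1.68 -2.07] shift cm [-0.05  0.18  1.94] F [-0.5 -1.  -0.2] op 0.0381 roll -0.003
```

View pics/s26.png

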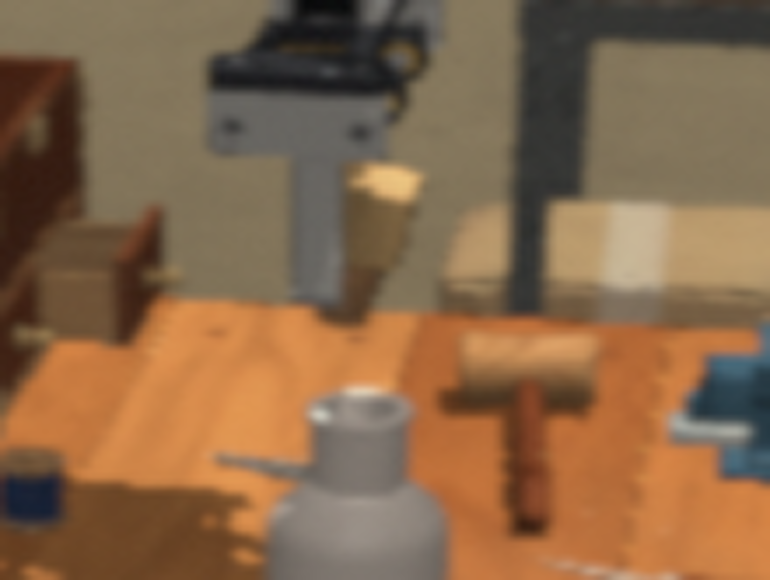

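View pics/t26.png

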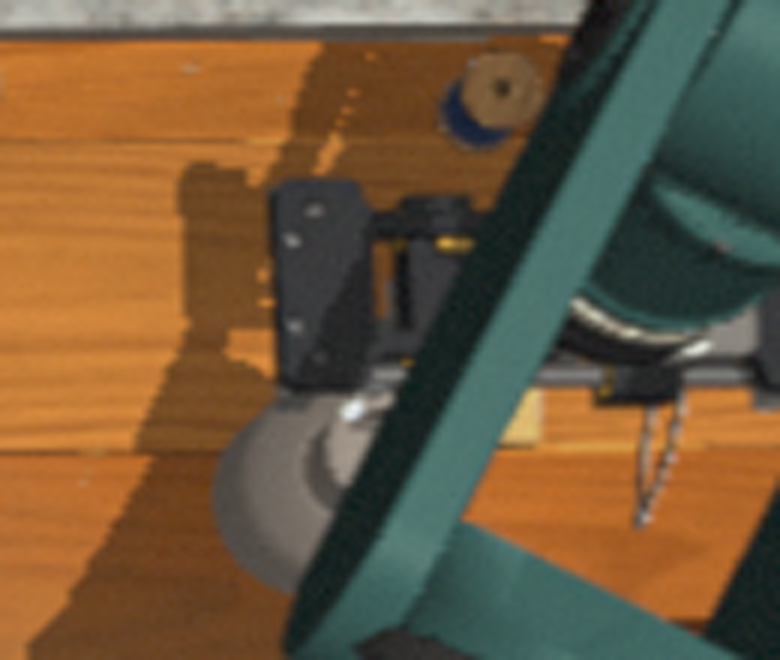

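The side view shows the plug hanging just left of the neck: tip near (343,313), mouth centre near (361,408), and the stopper leaning about 8-10°. I measure both in the jaw plane.

Run:
```python
from h import *
s=cam("side");st=readout.read_state();y=st["eef_pos"][1]
def at(u,v,yp):
    o,d=ray(s,300+u/7,110+v/5.8); k=(yp-o[1])/d[1]; return o+k*d
for n,u,v,yp in(("tipL",318,310,y),("tipR",364,316,y),("headR top near",424,182,y+.019),("headR bot near",402,262,y+.019),("rimL",308,410,-.2615),("rimR",413,410,-.2615),("finger tip L near",290,300,y+.031),("fR",343,302,y+.031)):
    print(n,at(u,v,yp).round(4))
print(st["eef_pos"])
a=cv2.resize(s["img"][125:185,330:370,::-1],None,fx=14,fy=10,interpolation=2);cv2.imwrite("pics/s27.png",a)
```

```text
tipL [ 0.6002 -0.2611  0.1714]
tipR [ 0.5811 -0.2611  0.1696]
headR top near [ 0.5561 -0.2421  0.2481]
headR bot near [ 0.5637 -0.2421  0.2071]
rimL [ 0.6038 -0.2615  0.1163]
rimR [ 0.5593 -0.2615  0.1199]
finger tip L near [ 0.607  -0.2301  0.1894]
fR [ 0.5855 -0.2301  0.1899]
[ 0.59924416 -0.26114017  0.27929611]
```

View pics/s27.png

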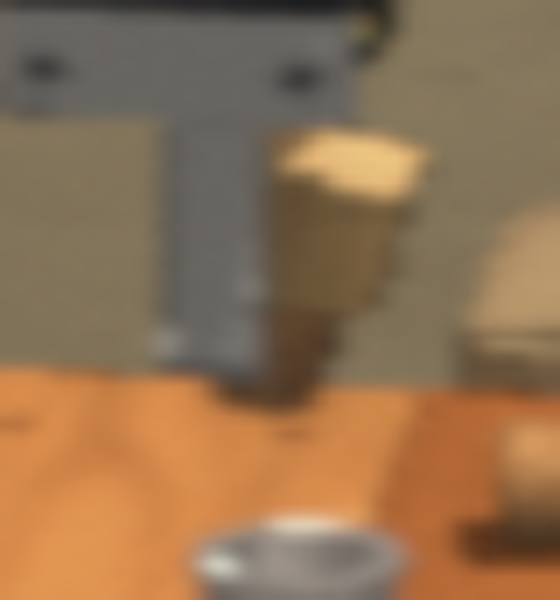

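The fingers would hit the lip before the plug was deep enough, and a lean of about 10° remains. There is a neat fix. Pressing the plug's flat end on the clear table squares the stopper up, and since it can stand on its tip I can then regrasp the head centrally.

```bash
python3 -m inch '[[2,2,-1.5,0,0],[2,5,-4,0,0],[2,8,-6.5,0,0],[2,11,-9,0,0],[2,14,-11.5,0,0],[2,16,-13,1,0],[2,16,-13,4,0],[2,16,-13,7,0],[2,16,-13,10,0],[2,16,-13,13,0]]' |head -2
python3 -m inch '[[2,0,0,1.5,0],[2,0,0,2.5,0],[2,0,0,3.0,0],[2,0,0,3.4,0],[2,0,0,3.7,0],[2,0,0,4.0,0],[2,0,0,4.2,0],[2,0,0,4.4,0],[2,0,0,4.4,0],[2,0,0,4.4,0]]'
python3 - <<'E'
from h import *
s=cam("side")
a=cv2.resize(s["img"][180:260,340:430,::-1],None,fx=8,fy=7,interpolation=2);cv2.imwrite("pics/s28.png",a)
E
```

```text
clock: 38.1
eef_pos: [0.4698, -0.1009, 0.1484]
clock: 39.1
eef_pos: [0.4735, -0.1015, 0.1111]
eef_rot: [[0.004, 1.0, 0.01], [1.0, -0.004, -0.001], [-0.001, 0.01, -1.0]]
ft_force: [-2.4, 3.1, 18.2]
opening: 0.0382
```

View pics/s28.png

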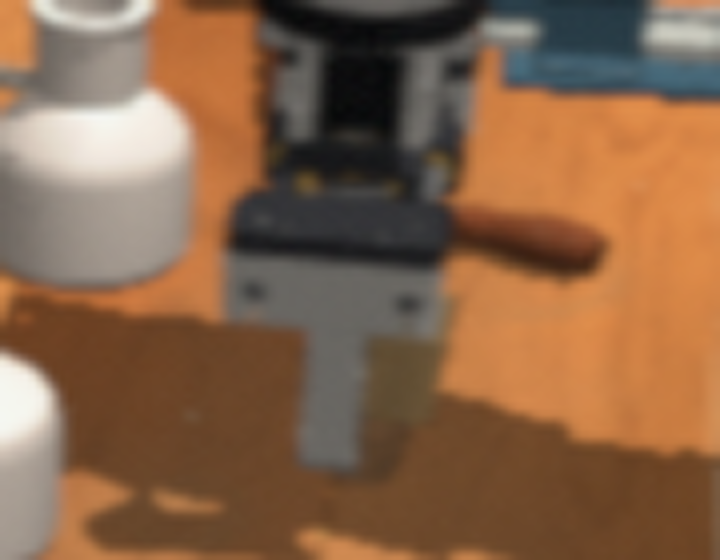

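```bash
python3 -m inch '[[2,0,0.1,0.1,0],[2,0,0.2,0.2,0],[2,0,0.3,0.3,0],[2,0,0.4,0.3,0],[2,0,0.4,0.3,0],[2,0,0.4,0.3,0],[2,0,0.4,0.1,0],[2,0,0.4,-0.1,0],[2,0,0.4,-0.2,0],[2,0,0.4,-0.3,0]]'
python3 - <<'E'
from h import *
s=cam("side");y=readout.read_state()["eef_pos"][1]
a=cv2.resize(s["img"][215:255,370:410,::-1],None,fx=14,fy=14,interpolation=2);cv2.imwrite("pics/s29.png",a)
E
```

```text
clock: 40.15
eef_pos: [0.4744, -0.1015, 0.1085]
eef_rot: [[0.004, 1.0, 0.001], [1.0, -0.004, -0.001], [-0.001, 0.001, -1.0]]
ft_force: [0.5, 0.7, 0.7]
opening: 0.0374
```

View pics/s29.png

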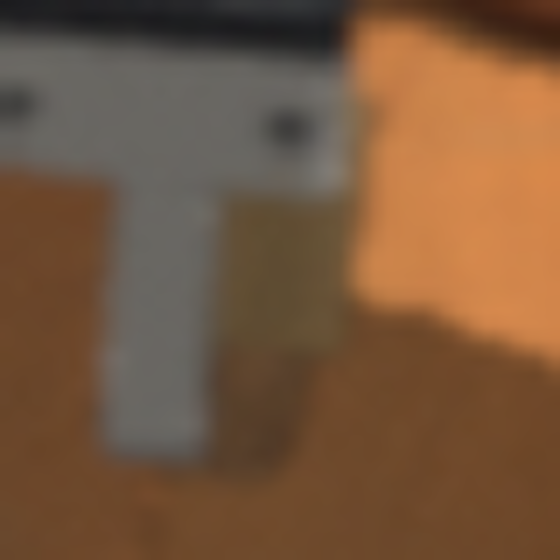

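Force is near zero with the tip at the table, and the head edge is now within about 3° of the finger's direction. I release it standing on its tip.

```bash
python3 -m inch '[[2,0,0,0.1,0],[4.2,0,0,0.1,0],[4.4,0,0,0.1,0],[4.6,0,0,0.1,0],[5,0,0,0.1,0],[6,0,0,0.1,0],[7,0,0,0.1,0],[7,0,0,0.1,0],[7,0,0,-0.5,0],[7,0,0,-2,0]]'
python3 - <<'E'
from h import *
s=cam("side")
a=cv2.resize(s["img"][205:255,360:410,::-1],None,fx=12,fy=12,interpolation=2);cv2.imwrite("pics/s30.png",a)
E
```

```text
clock: 41.2
eef_pos: [0.473, -0.1009, 0.1271]
eef_rot: [[0.004, 1.0, -0.003], [1.0, -0.004, 0.001], [0.001, -0.003, -1.0]]
ft_force: [-0.1, 0.8, 0.1]
opening: 0.0697
```

View pics/s30.png

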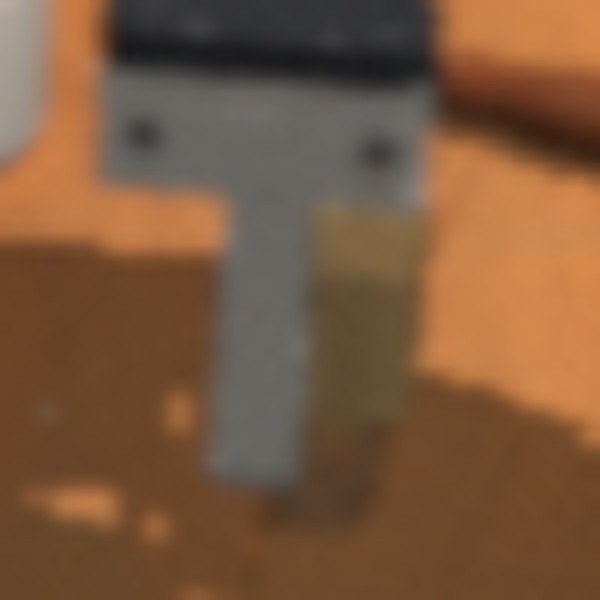

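It stands upright on its tip. I raise clear of it and measure its centre from both the side view and the tip.

```bash
python3 -m inch '[[7,0,0,-2,0],[7,0,0,-4,0],[7,0,0,-6,0],[7,0,0,-6,0],[7,0,0,-6,0],[7,0,0,-6,0],[7,0,0,-6,0],[7,0,0,-6,0],[7,0,0,-6,0],[7,0,0,-6,0]]' |head -2
python3 - <<'E'
from h import *
s=cam("side");t=cam("top");np.savez("s31.npz",**{k:s[k] for k in("img","f","cx","cy","V")})
a=cv2.resize(s["img"][205:255,355:405,::-1],None,fx=12,fy=12,interpolation=2);cv2.imwrite("pics/s31.png",a)
crop(t,370,240,80,60,8,"pics/t31.png")
p=readout.read_state()["eef_pos"];print(p)
o=[355,205]
for n,q in(("c",[.461,-.1005,.036]),("nr",[.442,-.0815,.036]),("nl",[.48,-.0815,.036]),("ntr",[.442,-.0815,.076]),("ntl",[.48,-.0815,.076]),("tip",[.461,-.1005,0]),("fingertip near L",[p[0]+.011,p[1]+.0475,p[2]-.0972]),("R",[p[0]-.011,p[1]+.0475,p[2]-.0972])): print(n,((proj(s,q)-o)*12).round())
E
```

```text
clock: 42.25
eef_pos: [0.4738, -0.1012, 0.1876]
[ 0.47395308 -0.1012      0.18786613]
c [375. 381.]
nr [453. 433.]
nl [283. 417.]
ntr [465. 280.]
ntl [292. 264.]
tip [366. 514.]
fingertip near L [260. 269.]
R [362. 278.]
```

View pics/s31.png

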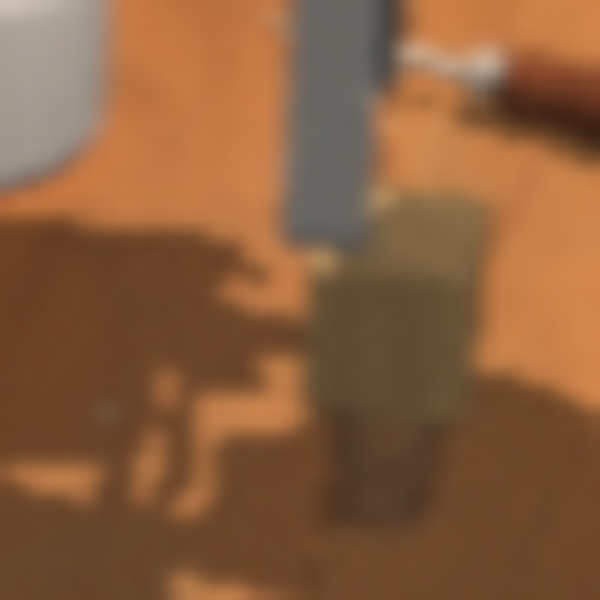

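View pics/t31.png

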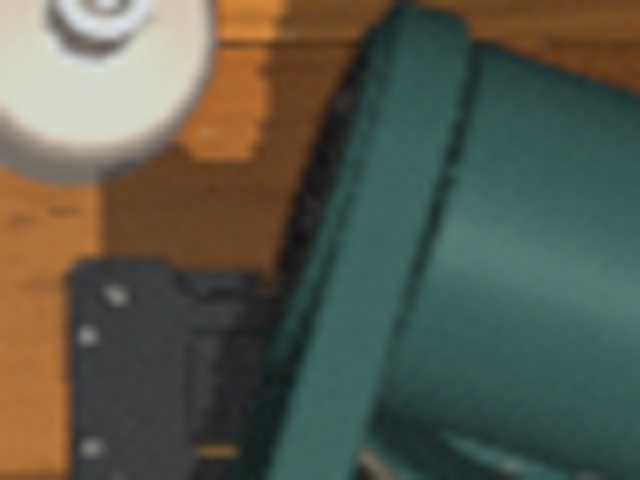

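The stopper stands upright with its head centre about 15.5 mm to the robot side of the tool. I regrasp the head centrally with the fingertips just above its underside.

```bash
python3 -m inch '[[7,0,-0.8,0,0],[7,0,-1.55,1,0],[7,0,-1.55,3,0],[7,0,-1.55,4.3,0],[7,0,-1.55,4.8,0],[7,0,-1.55,4.8,0],[4.5,0,-1.55,4.8,0],[4.2,0,-1.55,4.8,0],[3.9,0,-1.55,4.8,0],[3,0,-1.55,4.8,0]]' | tail -2
python3 -m inch '[[2,0,0,0,0],[2,0,0,0,0],[2,0,0,0,0],[2,0,0,0,0],[2,0,0,0,0],[2,0,0,-3,0],[2,0,0,-7,0],[2,0,0,-11,0],[2,0,0,-13,0],[2,0,0,-13,0]]'
python3 - <<'E'
from h import *
s=cam("side");rep([.583,-.2615,.27],90)
a=cv2.resize(s["img"][150:240,350:420,::-1],None,fx=8,fy=6.6,interpolation=2);cv2.imwrite("pics/s32.png",a)
E
```

```text
ft_force: [-0.1, 0.1, 0.5]
opening: 0.0411
clock: 44.35
eef_pos: [0.4596, -0.1016, 0.2733]
eef_rot: [[0.004, 1.0, 0.006], [1.0, -0.004, -0.002], [-0.002, 0.007, -1.0]]
ft_force: [0.4, -0.2, -1.2]
opening: 0.038
44.4 [ 0.4588 -0.1013  0.2707] ang 89.78 q [-0.34 -0.09  1.61  0.    1.62 -1.91] shift cm [-15.97  12.48   0.11] F [-0.7  0.8 -1.1] op 0.0375 roll -0.004
```

View pics/s32.png

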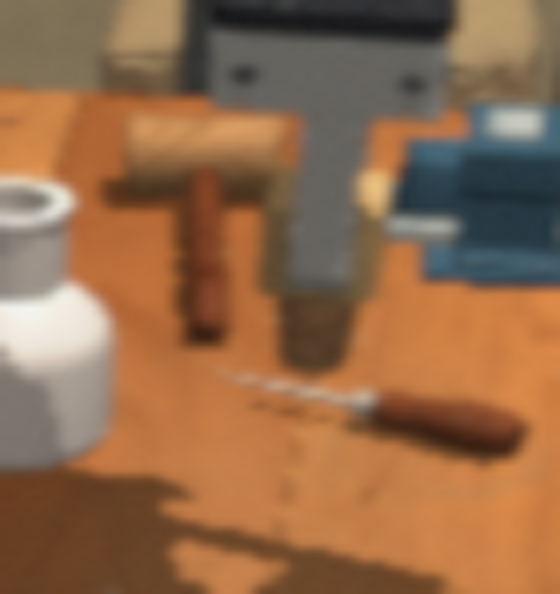

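The stopper is now upright and centrally gripped. I travel to above the wide flask.

```bash
python3 -m inch '[[2,0,0,-1.5,0],[2,-2,1.6,-2,0],[2,-5,3.9,-2,0],[2,-8,6.2,-2,0],[2,-11,8.5,-2,0],[2,-14,10.8,-2,0],[2,-15.5,12,-2,0],[2,-16,12.45,-2,0],[2,-16,12.45,-2,0],[2,-16,12.45,-2,0]]' | head -2
python3 - <<'E'
from h import *
s=cam("side");t=cam("top");rep([.583,-.2615,.265],90)
a=cv2.resize(s["img"][120:200,315:385,::-1],None,fx=10,fy=7.5,interpolation=2);cv2.imwrite("pics/s33.png",a)
crop(t,440,190,90,70,7,"pics/t33.png")
E
```

```text
clock: 45.4
eef_pos: [0.5818, -0.2607, 0.2887]
45.5 [ 0.5818 -0.2606  0.29  ] ang 89.84 q [-0.51  0.29  1.16  0.    1.69 -2.08] shift cm [-0.09  0.12  2.5 ] F [0.7 0.5 0.1] op 0.0381 roll -0.003
```

View pics/s33.png

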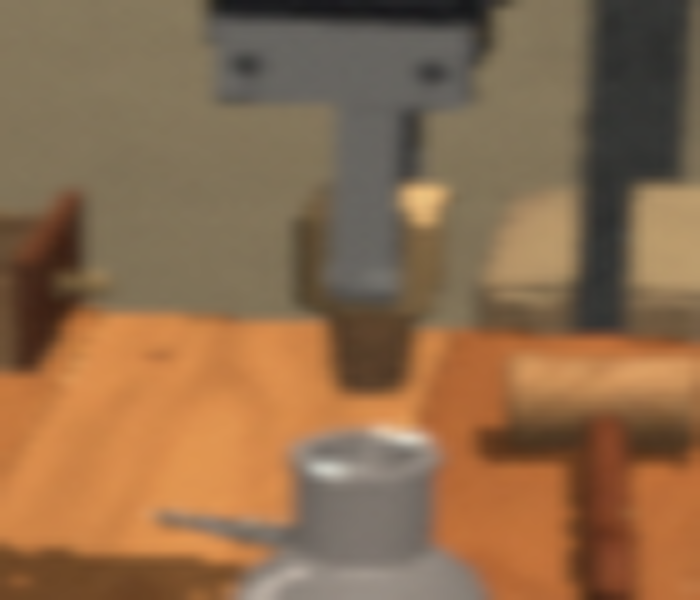

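View pics/t33.png

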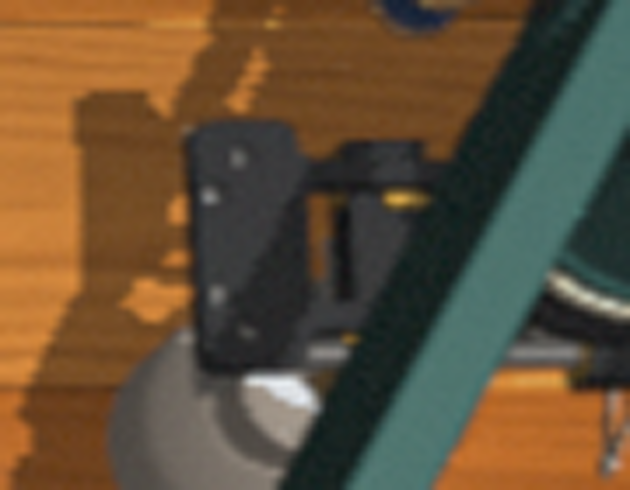

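In the side view the plug tip centre (about 371, or 364 once brought down to rim level) lines up with the mouth centre at 366. I lower in stages and watch the force.

```bash
python3 -m inch '[[2,-0.09,0.1,1,0],[2,-0.09,0.1,2,0],[2,-0.09,0.1,2.7,0],[2,-0.09,0.1,3.2,0],[2,-0.09,0.1,3.6,0],[2,-0.09,0.1,4.0,0],[2,-0.09,0.1,4.3,0],[2,-0.09,0.1,4.5,0],[2,-0.09,0.1,4.5,0],[2,-0.09,0.1,4.5,0]]'
python3 - <<'E'
from h import *
s=cam("side")
a=cv2.resize(s["img"][130:200,315:385,::-1],None,fx=8.5,fy=8.5,interpolation=2);cv2.imwrite("pics/s34.png",a)
E
```

```text
clock: 46.5
eef_pos: [0.5834, -0.2626, 0.2452]
eef_rot: [[0.004, 1.0, 0.0], [1.0, -0.004, -0.0], [-0.0, 0.0, -1.0]]
ft_force: [0.1, -0.7, 0.1]
opening: 0.0376
```

View pics/s34.png

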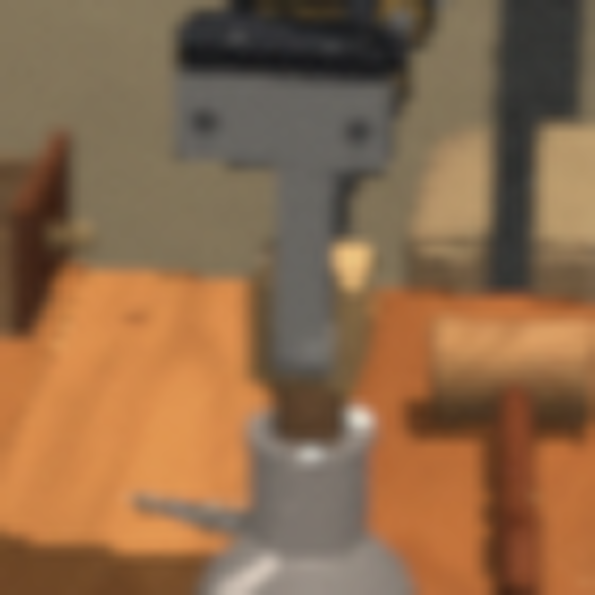

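The tip is in the bore with no force. I continue down.

```bash
python3 -m inch '[[2,0,0,0.3,0],[2,0,0,0.6,0],[2,0,0,0.9,0],[2,0,0,1.2,0],[2,0,0,1.5,0],[2,0,0,1.7,0],[2,0,0,1.85,0],[2,0,0,1.95,0],[2,0,0,1.95,0],[2,0,0,1.95,0]]'
python3 - <<'E'
from h import *
s=cam("side")
a=cv2.resize(s["img"][130:200,315:385,::-1],None,fx=8.5,fy=8.5,interpolation=2);cv2.imwrite("pics/s35.png",a)
E
```

```text
clock: 47.55
eef_pos: [0.5834, -0.2625, 0.2256]
eef_rot: [[0.004, 1.0, 0.0], [1.0, -0.004, -0.0], [-0.0, 0.0, -1.0]]
ft_force: [0.5, -0.5, -0.6]
opening: 0.0377
```

View pics/s35.png

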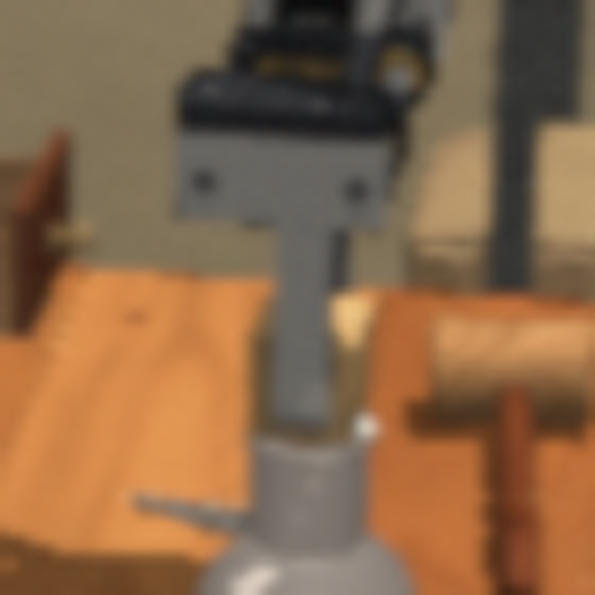

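Almost seated with no force. I lower the last few millimetres, open gently and withdraw.

```bash
python3 -m inch '[[2,0,0,0.1,0],[2,0,0,0.2,0],[2,0,0,0.3,0],[2,0,0,0.35,0],[2,0,0,0.35,0],[3.9,0,0,0.35,0],[4.2,0,0,0.35,0],[4.6,0,0,0.35,0],[5.2,0,0,0.35,0],[6,0,0,0.35,0]]'
python3 -m inch '[[7,0,0,0,0],[7,0,0,0,0],[7,0,0,-1,0],[7,0,0,-3,0],[7,0,0,-6,0],[7,0,0,-10,0],[7,0,-3,-13,0],[7,0,-7,-13,0],[7,3,-11,-13,0],[7,6,-15,-13,0]]' | head -2
python3 -m inch '[[7,4,-2,0,0],[7,8,-4,0,0],[7,12,-6,0,0],[7,16,-6,0,0],[7,20,-6,0,0],[7,20,-6,0,0],[7,20,-6,0,0],[7,20,-6,0,0],[7,20,-6,0,0],[7,20,-6,0,0]]' | head -2
python3 - <<'E'
from h import *
s=cam("side");t=cam("top")
a=cv2.resize(s["img"][150:230,310:380,::-1],None,fx=8,fy=7,interpolation=2);b=cv2.resize(t["img"][210:280,440:530,::-1],None,fx=7,fy=7,interpolation=2)
cv2.imwrite("pics/s36.png",a);cv2.imwrite("pics/t36.png",b)
cv2.imwrite("pics/t37.png",t["img"][:,:,::-1])
E
```

```text
clock: 48.6
eef_pos: [0.5833, -0.2625, 0.2215]
eef_rot: [[0.004, 1.0, -0.001], [1.0, -0.004, 0.0], [0.0, -0.001, -1.0]]
ft_force: [-0.1, 0.9, -0.4]
opening: 0.057
clock: 49.6
eef_pos: [0.4321, -0.2017, 0.3529]
clock: 50.6
eef_pos: [0.3745, -0.0028, 0.3519]
```

View pics/s36.png

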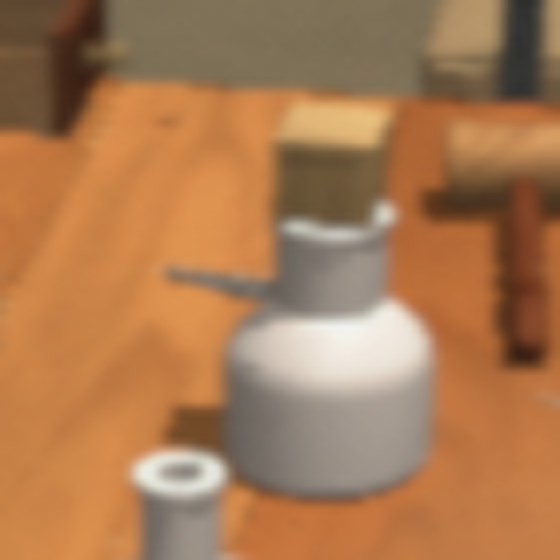

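View pics/t36.png

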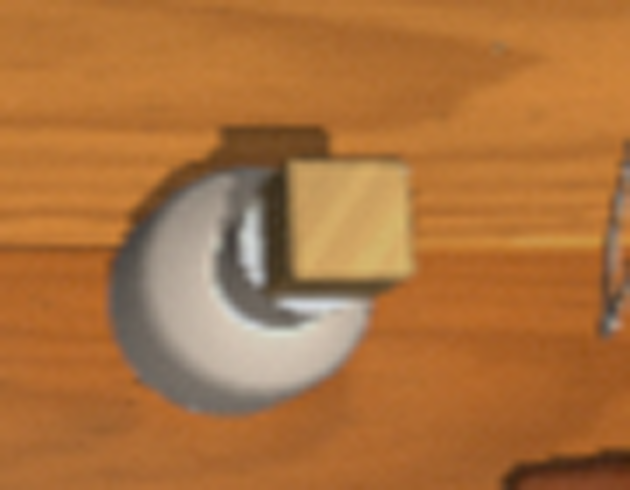

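View pics/t37.png

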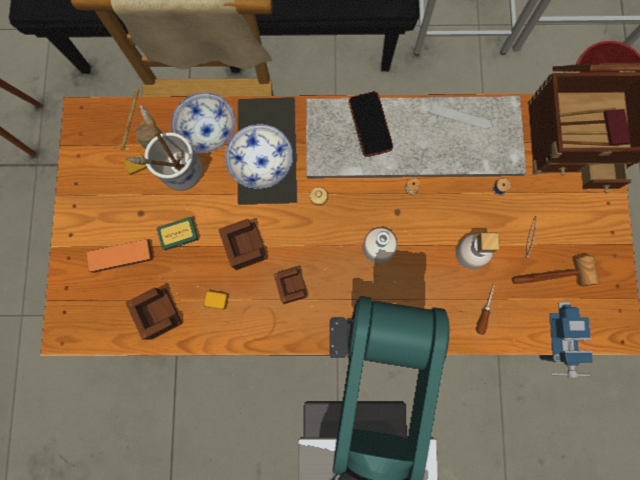

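The stopper sits in the wide flask: upright in the side view (head at about 333,165), square from above, and the arm is clear. I check seating height, level and whether anything moved.

Run:
```python
from h import *
s=cam("side");t=cam("top")
st=np.load("s0.npz")["img"].astype(int);tt=np.load("t0.npz")["img"].astype(int)
# triangulate near top corners: side crop(310,150,8,7), top crop(440,210,7,7)
def tri(us,ut):
    o1,d1=ray(s,*us);o2,d2=ray(t,*ut);A=np.c_[d1,-d2];k=np.linalg.lstsq(A,o2-o1,rcond=None)[0];p,q=o1+k[0]*d1,o2+k[1]*d2
    return ((p+q)/2).round(4),np.linalg.norm(p-q).round(4)
S=lambda x,y:(310+(x+.5)/8-.5,150+(y+.5)/7-.5);T=lambda x,y:(440+(x+.5)/7-.5,210+(y+.5)/7-.5)
for n,a,b in(("+x+y",(279,143),(287,160)),("-x+y",(386,149),(293,282)),("-x-y",(393,106),(413,276)),("+x-y",(291,102),(408,162))): print(n,tri(S(*a),T(*b)))
f=lambda q:(proj(s,q)-[310,150])*[8,7]
for q in([.6025,-.2425,.16],[.5645,-.2425,.16],[.5645,-.2815,.16],[.6025,-.2815,.16],[.5645,-.2425,.12]): print(f(q).round())
for n,a,b,box in(("side flask body",s["img"],st,(190,222,332,368)),("side narrow",s["img"],st,(215,262,312,352)),("top narrow",t["img"],tt,(222,262,360,400)),("top wide body",t["img"],tt,(245,270,455,475))):
    d=np.abs(a.astype(int)-b).sum(2)[box[0]:box[1],box[2]:box[3]];print(n,"changed px",(d>60).sum(),"of",d.size)
```

```text
+x+y (array([ 0.6014, -0.2438,  0.1588]), np.float64(0.0023))
-x+y (array([ 0.5627, -0.2435,  0.1592]), np.float64(0.0024))
-x-y (array([ 0.5645, -0.2795,  0.1623]), np.float64(0.0013))
+x-y (array([ 0.6015, -0.2806,  0.1608]), np.float64(0.0003))
[269. 138.]
[374. 144.]
[388. 106.]
[286. 100.]
[371. 233.]
side flask body changed px 20 of 1152
side narrow changed px 212 of 1880
top narrow changed px 270 of 1600
top wide body changed px 0 of 500
```

All four top corners of the head come out at z = 0.159–0.162 (0.160 means fully home), so it is level and seated. The wide flask's pixels are unchanged. Some pixels near the narrow flask did change, and I put that down to the arm's shadow. I hand it in.

Run:
```python
from bench import close_job, readout
print(readout.read_state()["clock"]); print(close_job())
```

```text
50.8
the job is handed in; nothing more can be done
None
```

The wide-necked flask is closed, and I handed the job in at 50.8 s of the 69 s allowed. The stopper stands upright, fully home, with its head flat on the rim.

**What I did**
- I drew the stopper out by its plug, laid it level on the clear table, and took it again by the head.
- The moves only allow shifts and a turn about the tool axis, so I had to turn the stopper upright inside the jaws. I levered the head over the edge of the fixed rest, then over the table's front edge.
- I squared it up by pressing the plug's flat end on the clear table. I let it stand on its tip there, regripped the head centrally, lowered it into the neck and let go.

**Last checks**
- **Seating:** the head's top corners came out at z = 0.159–0.162 m in the two views, where 0.160 m is fully home. Its centre is within about 2 mm of the mouth I measured at the start.
- **Forces:** the readings showed no notable force while inserting. The highest I saw in the whole job was about 23 N at the wrist, while levering.
- **Robot clear:** the gripper was open and well away from everything at the end.
- **Wide flask:** its picture is essentially unchanged from the start.

**What went wrong or stayed uncertain**
- My first attempt to push the plug tip against the rest made the head slip several millimetres in the jaws. I fixed that with the later regrip.
- Some pixels around the narrow flask differed from the first picture. I put this down to the arm's shadow, since it appears in the same place, but I did not check further.
- By eye in the last top view, the other things appear to be where they were. I did not measure them.

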